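# Lock the microscope stage with its T-head key

### The arm

A 6-joint arm with a two-finger parallel gripper is mounted at the origin on the work surface. World frame = base frame: x ahead of the robot, y to its left, z up, the work surface at z = 0. Lengths are in mm, angles in rad, forces in N, time in s.
With the tool pointing down it reaches from about 375 to 975 mm from the base axis. Payload 3.8 kg.
Tool frame: the origin (TCP) lies at the very end of the fingers, on their centre line; the grasp point (between the pads) lies 19 mm behind it; y points along the fingers, z is the direction in which the jaws open and shut, and the axes are right-handed (so a half turn about y gives the same grasp; the last joint's range is limited). The gripper opens to 85 mm and grips with 20 to 120 N. Pads are 22 mm wide; open, the fingers measure 114 mm over their backs; the gripper's body (76 mm by 85 mm) begins 54 mm behind the grasp point. The pads swing forward as they close: fully open they stand 13 mm farther back than shut.
Start: joints at [-1.254, 0.264, 1.604, -0, 1.274, -0.037], TCP at [233.858, -633.189, 231.28] pointing down, gripper open.
Joint ranges: [-2.63, 2.63], [-0.94, 2.18], [0.31, 2.57], [-1.31, 4.45], [0, 2.66], [-2.55, 2.55]. Speed limits (rad/s): [2.57, 2.57, 3.14, 3.14, 3.14, 3.14].

### API

Orientations are given as a unit quaternion [w, x, y, z].
In Python, from bench import bot, cams gives the robot as it stands.
- The arm moves only by the shell command python3 -m jog 'ROWS' [FORCE]. ROWS is JSON, a list that holds one entry, the list of rows, each a list of 7 numbers: the shift along the tool's x, y, z in cm, then the turn, a rotation vector about the tool's x, y, z in rad, then the gripper command: -1 is shut, 1 is fully open, values between are in proportion. In form: [[[dx, dy, dz, ax, ay, az, claw], ...]]. A call has 1 to 12 rows; each row is the pose to reach, as a shift and turn from the pose commanded when the call began, along the tool's axes at that moment; what a row does not reach only later rows make up. A row lasts 1/10 s, in which the tool goes at most 50 mm and 8.59 degrees, less where a joint would pass 70% of its speed; a pose out of reach is approached as far as the arm can. A call with a gripper value outside its range is refused whole. The fingers move at their own pace and stop on an object; FORCE is the grip in N (left out, the last holds). Time passes only in rows, so rows that repeat a pose let the fingers close. It gives the time, the measured TCP pose, the force and the opening at its end, in the units of the state.
- bot.state(): the state, without advancing time (a new reading comes with each control period).
- cams.snapshot(name): name is "side" or "top" or "wrist"; returns (picture, depth): 400x640x3 uint8, blue, green, red; 400x640 float32, mm along the optical axis (not along the pixel's ray), 0 where there is no reading.
- cams.camera_info(name): a dict with "fov_y" (degrees; the focal length in pixels is half the picture's height over the tangent of half this angle, whatever the lens; pixels are square), "cx", "cy" (the principal point, pixels), "cam_to_world" (4x4, takes a point from camera to world coordinates). Camera axes: x right, y up, looking along -z (the intrinsics and any distortion apply to the point x, -y, -z); pixel columns grow to the right and rows downward; lengths in mm; the calibration is good to about 2 mm. A picture is of the moment at which its call begins: read the wrist's pose just before it. camera_info takes no time and is no camera call; for the wrist camera it gives the pose at the moment of the call.
- bot.job_done(): hands the job in, once; it reports no verdict.
The state is a dict: "clock": time; "qpos": joint angles; "dq": joint speeds; "effort": joint torques, N m; "tool_pos": TCP position; "orientation": TCP orientation; "wrist_force": force on the tool from outside, world axes, zero at the start; "moment": the same for the moment, N m; "gripper_width": finger opening in mm.
Only numpy, scipy, OpenCV 4.12 (cv2) and the standard library are available. Lean on these libraries where they do the work, as an engineer would, in place of code of your own. Each camera call takes 0.05 s, during which the arm holds its last target.

### The job

Lock this microscope stage unit for transport: swing the dust cover right aside on its pin to uncover the slot in the white unit, take the T-head key (the one with the flat bar grip) from the rack, and put its head lengthwise through the slot until its collar sits on the unit. Then give it a quarter turn, either way, so that its grip stands square across the slot, and let go. Leave the round-knobbed pin in the rack and the chip on the stage where they are.

Things in the scene. Friction and masses are not known exactly. Their poses are not given: they have to be found in the camera images.
- lock_key: T-head key, about 0.2 kg, upright in one of the rack's slots, hung by its collar. Origin: centre of the T-head's underside; z up. Steel T-head 44 (x) x 14 (y) mm, z 0 to 12. Neck 13 mm diameter, z 12 to 27. Collar 34 mm diameter, z 27 to 33. Grip: flat upright dark steel bar 60 (x) x 14 (y) mm, z 33 to 80, parallel to the T-head; pinch it across the 14 mm.
- knob_pin: The other accessory in the rack, to be left alone: a round pin with the same collar and a round knob 38 mm in diameter, 80 mm tall in all. Origin: centre of its underside, z up.
- rack: Fixed grey plastic bridge rack, 200 (x) x 90 (y) mm, top 55 mm above the table, plate 12 mm thick, open beneath. Origin: centre of its footprint. Two through slots 22 (x) x 52 (y) mm at x = -50 and +50 mm; the key stands in one (key's x along the rack's y), the knob pin in the other. Lift straight up by at least 40 mm to clear it.
- stage_unit: Fixed white hollow box, 190 (x) x 300 (y) x 60 mm high, origin at the centre of its footprint, z up. On its +y half a black round stage plate (116 mm diameter, 3 mm high, centre at y = +75 mm) that carries the chip, with two stage clips; on its -y half the lock slot and the dust cover.
- lock_port (a point): Centre of the lock slot's mouth, level with the white unit's top (60 mm above the table). The slot is 48 mm long (this frame's x) and 18 mm wide (y), through a 12 mm plate into an open hollow where the head turns freely. With the collar on the top, the key's origin is 27 mm below this point. Covered by the dust cover at the start.
- dust_cover (a joint): Angle of the dust cover about its upright pin, rad: 0 = lies along the slot and covers it; grows counterclockwise seen from above, towards the unit's -y side, to a stop at 1.9. Starts at 0 to 0.25. Light friction (0.05 N m); stays where left. At about 1.5 the slot is well clear. A dark steel plate 40 mm wide, its top 6 mm above the unit, reaching 100 mm from its pin.
- cover_tab (a point): Centre of the top edge of the cover's upright finger tab, at the cover's free end, 83 mm from the pin. The tab is a fin 30 mm long (this frame's x, which points at the pin) x 10 mm thick (this frame's y) x 28 mm high; this point is 34 mm above the white unit's top. It can be pinched across its 10 mm from above or pushed sideways.
- cover_pin (a point): The cover's pivot pin, on top of the cover plate; 57 mm from lock_port along the slot's +x direction. A low screw head, 9 mm above the white unit's top.
- chip: Loose chip package, 45 x 45 x 4 mm, lying on the black stage plate. Origin: centre of its underside.
Things that resemble listed ones, but are neither listed nor needed, are in the scene too. What is shaped like the lock_key but pink is not meant.

How it is judged (in metres and radians):
On the way, in this order (a step that is already met when the one before it is completed fails the run):
1. the dust cover has been swung aside, clear of the slot, with the key not yet at the slot (value of joint dust_cover above 1.2 rad and distance between lock_key and lock_port above 0.06 m), for 0.1 s.
2. the T-head has gone lengthwise through the slot (horizontal distance between lock_key and lock_port below 0.008 m and z of lock_key in the frame of lock_port below -0.022 m and angle between the x axis of lock_key and the x axis of lock_port, either way round below 0.25 rad), for 0.1 s.
At the end, for the whole second after the job is handed in: Key upright (7 degrees) and still in the slot, within 6 mm of its centre, origin 22 mm or more below the mouth, T-head square across the slot within 14 degrees; dust cover open beyond 1.2 rad; knob pin and chip each within 15 mm of their starts (horizontal distance between lock_key and lock_port below 0.006 m and z of lock_key in the frame of lock_port below -0.022 m and angle between lock_key's own z axis and vertical below 0.12 rad and angle between the x axis of lock_key and the y axis of lock_port, either way round below 0.25 rad and value of joint dust_cover above 1.2 rad and linear speed of lock_key below 0.02 m/s and angular speed of lock_key below 0.2 rad/s and distance of each of knob_pin, chip from where it was at the start of the episode below 0.015 m); the robot touches nothing.
It fails at once if the chip on the stage was displaced by more than 30 mm (distance of chip from where it was at the start of the episode above 0.03 m).
It fails at once if the round-knobbed pin was taken or pushed out of its place in the rack (moved by more than 30 mm) (distance of knob_pin from where it was at the start of the episode above 0.03 m).
It also fails if it takes over 58 s, if anything falls off the work surface, if the arm or the gripper's body presses on something with over 40 N, if the wrist force passes 120 N, or if a joint passes its speed limit or range.

## Working session

There is one attempt and no reset: what is moved stays moved. The work goes in short steps, Python scripts to look and compute and a shell command to move; the robot and the scene stay as the last step left them, time stands still between calls to the robot, and variables do not carry over. Pictures are saved under pics/ and viewed, and the job is handed in when it is done.

```bash
ls; mkdir -p pics; python3 - <<'E'
from bench import bot,cams
import cv2
print(bot.state())
for n in ("top","side"):
    p,d=cams.snapshot(n); cv2.imwrite(f"pics/{n}0.png",p)
    i=cams.camera_info(n); print(n,i)
print(bot.state()['clock'])
E
```

```text
pics
{'clock': 0.0, 'qpos': array([-1.25392670e+00,  2.64774448e-01,  1.60536890e+00, -2.28730469e-05,
        1.27367214e+00, -3.68810238e-02]), 'dq': array([ 6.23885981e-04,  4.20035763e-05,  7.07612483e-04, -2.75318850e-04,
       -4.11486346e-04, -7.35123050e-04]), 'effort': array([ 1.01563401e-03, -5.15110338e+01, -3.67314327e+01, -2.25904555e-04,
        1.29228106e-02, -1.78079716e-05]), 'tool_pos': array([ 233.61143279, -632.51885292,  229.95041036]), 'orientation': array([ 0.12430358, -0.12453821,  0.69685099, -0.69529674]), 'wrist_force': array([-0.7901539 , -0.3205338 ,  1.09816097]), 'moment': array([-0.01347043,  0.01135847, -0.01066812]), 'gripper_width': 85.54921171313768}
top {'fov_y': 54.97753647098175, 'cx': 323.18089770795433, 'cy': 198.57339590649133, 'cam_to_world': array([[-1.25621571e-02,  9.97119398e-01, -7.48003903e-02,
         4.70509139e+02],
       [-9.99595518e-01, -1.44316804e-02, -2.45056536e-02,
        -8.32641925e+01],
       [-2.55145579e-02,  7.44622911e-02,  9.96897374e-01,
         9.17260271e+02],
       [ 0.00000000e+00,  0.00000000e+00,  0.00000000e+00,
         1.00000000e+00]])}
side {'fov_y': 46.470824545203065, 'cx': 319.0292729671476, 'cy': 197.5087132034686, 'cam_to_world': array([[-9.96501285e-01,  6.57116989e-02, -5.16445767e-02,
         4.84938229e+02],
       [-8.34506864e-02, -7.48278129e-01,  6.58115358e-01,
         6.52225984e+02],
       [ 4.60137102e-03,  6.60122575e-01,  7.51143803e-01,
         9.09914442e+02],
       [ 0.00000000e+00,  0.00000000e+00,  0.00000000e+00,
         1.00000000e+00]])}
0.1
```

View pics/top0.png

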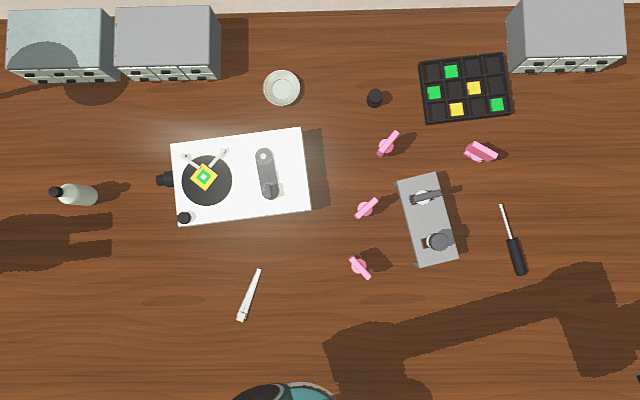

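View pics/side0.png

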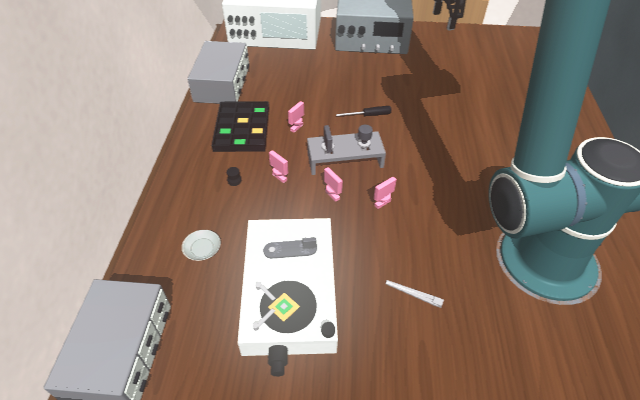

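The top view shows the white unit (170-310, 128-226), with the cover pin near (263,155) and the tab near (270,190). The rack is at (397-458, 173-268), with the key's flat grip near (427,197) and the round knob at (438,241). Next I'll measure these.

```bash
cat > h.py <<'E'
from bench import bot,cams
import cv2, numpy as np, time
def intr(n,info=None):
    i=info or cams.camera_info(n); f=200/np.tan(np.radians(i['fov_y'])/2); return f,i['cx'],i['cy'],np.array(i['cam_to_world'])
def cloud(n,d,info=None):
    f,cx,cy,T=intr(n,info); v,u=np.mgrid[0:400,0:640]
    P=np.stack([(u-cx)/f*d,-(v-cy)/f*d,-d],-1)@T[:3,:3].T+T[:3,3]
    P[d<=0]=np.nan; return P
def ray(n,u,v,z,info=None):
    f,cx,cy,T=intr(n,info); r=T[:3,:3]@np.array([(u-cx)/f,-(v-cy)/f,-1.]); o=T[:3,3]
    return o+r*(z-o[2])/r[2]
def proj(n,p,info=None):
    f,cx,cy,T=intr(n,info); c=T[:3,:3].T@(np.asarray(p)-T[:3,3]); return cx+f*c[0]/-c[2], cy-f*c[1]/-c[2]
def snap(n,name):
    i=cams.camera_info(n); p,d=cams.snapshot(n); cv2.imwrite(f"pics/{name}.png",p); return p,d,i
E
python3 - <<'E'
from h import *
for n in ("top","side"):
    p,d,i=snap(n,n+"1"); P=cloud(n,d,i); np.savez(f"{n}1.npz",p=p,d=d,P=P)
    if n=="top": c=p[110:280,150:480]; cv2.imwrite("pics/topc.png",cv2.resize(c,None,fx=2.4,fy=2.4,interpolation=cv2.INTER_CUBIC))
    else:
        c=p[115:360,210:400]; cv2.imwrite("pics/sidec.png",cv2.resize(c,None,fx=2.4,fy=2.4,interpolation=cv2.INTER_CUBIC))
P=np.load("top1.npz")['P']
for u,v in [(240,140),(290,200),(500,330),(263,155),(265,170),(270,190),(438,241),(427,197),(420,215),(207,180)]: print(u,v,P[v,u].round(1))
E
```

```text
240 140 [671.2 125.4  60.3]
290 200 [532.8  12.4  58.5]
500 330 [ 228.5 -466.3   -3. ]
263 155 [634.4  71.6  67.3]
265 170 [601.   67.9  63.2]
270 190 [552.6  51.8  93.1]
438 241 [ 439.3 -301.1  107.7]
427 197 [ 531.5 -281.7  106.3]
420 215 [ 495.4 -277.7   53.7]
207 180 [580.  198.3  65.8]
```

View pics/topc.png

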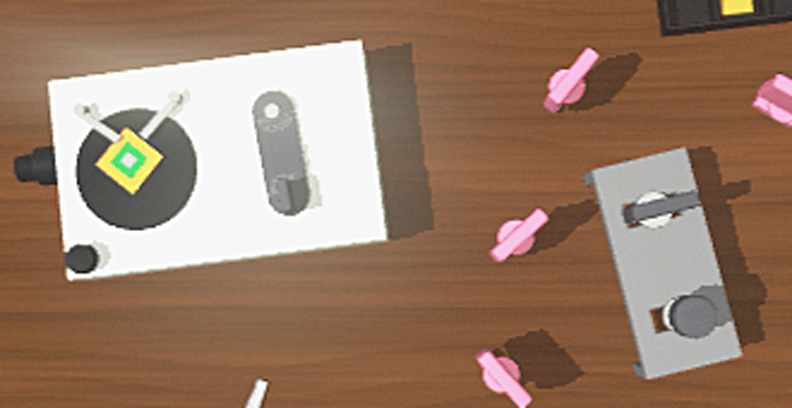

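View pics/sidec.png

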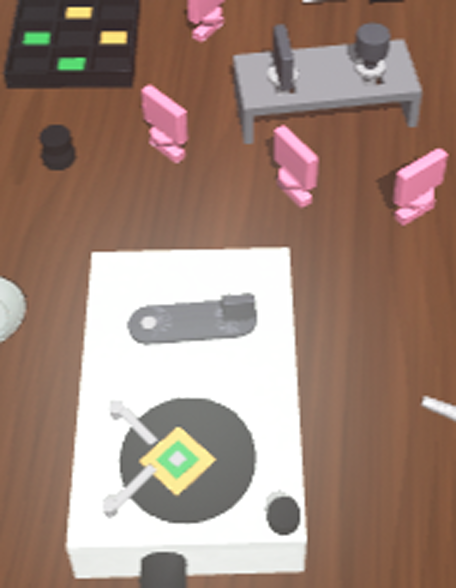

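```bash
python3 - <<'E'
from h import *
for n in ("top","side"):
    z=np.load(f"{n}1.npz"); p=z['p'];P=z['P']; Z=P[...,2]
    hsv=cv2.cvtColor(p,cv2.COLOR_BGR2HSV)
    roi=(P[...,0]>350)&(P[...,0]<750)
    X,Y=P[...,0],P[...,1]
    def rect(m,zh,lab):
        m=m.astype(np.uint8); nc,L,st,_=cv2.connectedComponentsWithStats(m); k=1+np.argmax(st[1:,4])
        v,u=np.nonzero(L==k)
        pts=np.array([ray(n,a,b,zh)[:2] for a,b in zip(u,v)],np.float32)
        r=cv2.minAreaRect(pts); print(n,lab,len(u),np.round(r[0],1),np.round(r[1],1),round(r[2],2)); return pts
    white=(hsv[...,2]>170)&(hsv[...,1]<70)&(abs(Z-60)<8)&roi&(Y>-80)&(Y<300)
    rect(white,60,'unit')
    rack=(abs(Z-55)<7)&(hsv[...,1]<60)&(Y<-150)&(Y>-450)&(X>350)&(X<600)
    rect(rack,55,'rack')
    grip=(Z>75)&(hsv[...,1]<70)&(Y<-150)&(Y>-450)&(X>485)&(X<600)
    pts=rect(grip,107,'grip')
    v,u=np.nonzero(grip); q=P[grip]; print('  grip cloud',q[:,2].max(),np.median(q,0))
    knob=(Z>85)&(hsv[...,1]<70)&(Y<-150)&(Y>-450)&(X>385)&(X<485)
    rect(knob,107,'knob')
    cov=(abs(Z-60)<60)&(hsv[...,2]<140)&(hsv[...,1]<70)&(X>500)&(X<680)&(Y>10)&(Y<110)&(Z>50)
    rect(cov,66,'cover')
    tab=(Z>80)&(X>500)&(X<680)&(Y>0)&(Y<120)
    pts=rect(tab,94,'tab'); print('  tab z',Z[tab].max(), np.median(P[tab],0))
    pin=(hsv[...,2]>175)&(X>600)&(X<660)&(Y>55)&(Y<90)&(Z>50)
    print(n,"pin ray",ray(n,262.9,155.8,69) if n=="top" else ray(n,210+148/2.4,115+323/2.4,69))
E
```

```text
Traceback (most recent call last):
  File "h.py", line 10, in ray
    f,cx,cy,T=intr(n,info); r=T[:3,:3]@np.array([(u-cx)/f,-(v-cy)/f,-1.]); o=T[:3,3]
              ~~~~^^^^^^^^
  File "h.py", line 4, in intr
    i=info or cams.camera_info(n); f=200/np.tan(np.radians(i['fov_y'])/2); return f,i['cx'],i['cy'],np.array(i['cam_to_world'])
              ~~~~~~~~~~~~~~~~^^^
ValueError: time passes only in moves, steps and waits
```

```bash
sed -i 's/    i=info or cams.camera_info(n); f=/    i=info or ci(n); f=/; 3i import functools\nci=functools.lru_cache(lambda n: cams.camera_info(n))' h.py
cat h.py | head -8
sed -i '/^def intr/,$!b' h.py
python3 - <<'E'
from h import *
for n in ("top","side"):
    z=np.load(f"{n}1.npz"); p=z['p'];P=z['P']; Z=P[...,2]
    hsv=cv2.cvtColor(p,cv2.COLOR_BGR2HSV)
    roi=(P[...,0]>350)&(P[...,0]<750)
    X,Y=P[...,0],P[...,1]
    def rect(m,zh,lab):
        m=m.astype(np.uint8); nc,L,st,_=cv2.connectedComponentsWithStats(m); k=1+np.argmax(st[1:,4])
        v,u=np.nonzero(L==k)
        pts=np.array([ray(n,a,b,zh)[:2] for a,b in zip(u,v)],np.float32)
        r=cv2.minAreaRect(pts); print(n,lab,len(u),np.round(r[0],1),np.round(r[1],1),round(r[2],2)); return pts
    white=(hsv[...,2]>170)&(hsv[...,1]<70)&(abs(Z-60)<8)&roi&(Y>-80)&(Y<300)
    rect(white,60,'unit')
    rack=(abs(Z-55)<7)&(hsv[...,1]<60)&(Y<-150)&(Y>-450)&(X>350)&(X<600)
    rect(rack,55,'rack')
    grip=(Z>75)&(hsv[...,1]<70)&(Y<-150)&(Y>-450)&(X>485)&(X<600)
    pts=rect(grip,107,'grip')
    v,u=np.nonzero(grip); q=P[grip]; print('  grip cloud',q[:,2].max(),np.median(q,0))
    knob=(Z>85)&(hsv[...,1]<70)&(Y<-150)&(Y>-450)&(X>385)&(X<485)
    rect(knob,107,'knob')
    cov=(abs(Z-60)<60)&(hsv[...,2]<140)&(hsv[...,1]<70)&(X>500)&(X<680)&(Y>10)&(Y<110)&(Z>50)
    rect(cov,66,'cover')
    tab=(Z>80)&(X>500)&(X<680)&(Y>0)&(Y<120)
    pts=rect(tab,94,'tab'); print('  tab z',Z[tab].max(), np.median(P[tab],0))
    print(n,"pin ray",ray(n,262.9,155.8,69) if n=="top" else ray(n,210+148/2.4,115+323/2.4,69))
E
```

```text
from bench import bot,cams
import cv2, numpy as np, time
import functools
ci=functools.lru_cache(lambda n: cams.camera_info(n))
def intr(n,info=None):
    i=info or ci(n); f=200/np.tan(np.radians(i['fov_y'])/2); return f,i['cx'],i['cy'],np.array(i['cam_to_world'])
def cloud(n,d,info=None):
    f,cx,cy,T=intr(n,info); v,u=np.mgrid[0:400,0:640]
top unit 7988 [589.  126.1] [190.1 299.8] 6.56
top rack 3067 [ 486.4 -292.8] [199.1  91.2] 13.28
top grip 207 [ 534.2 -278.8] [13.7 65.1] 13.27
  grip cloud 111.58564953453731 [ 531.57102781 -267.39884233  105.32475057]
top knob 290 [ 438.3 -302.3] [39.5 35.2] 89.3
top cover 131 [553.6  51.2] [28.7 42.6] 44.58
top tab 76 [550.6  54.9] [30.7 11.4] 9.36
  tab z 95.12083726093294 [550.69624371  55.69027408  91.94054622]
top pin ray [632.24103144  71.5184276   69.        ]
side unit 7797 [589.1 130.8] [190.1 305.2] 6.58
side rack 1501 [ 486.4 -287.4] [200.2  99.9] 13.11
side grip 158 [ 534.4 -262.5] [18.8 94.5] 12.77
  grip cloud 111.1516764569709 [ 533.28100584 -257.70201885   99.55371142]
side knob 191 [ 438.4 -290.2] [63.1 36.8] 85.41
side cover 99 [554.9  51.5] [33.4 21.7] 4.97
side tab 97 [551.   63.5] [29.5 18.7] 11.41
  tab z 96.27621606609841 [552.10421591  61.36628171  92.27835819]
side pin ray [633.28909804  75.60740109  69.        ]
```

```bash
cat >> h.py <<'E'
from scipy.spatial.transform import Rotation as Ro
def pose():
    s=bot.state(); w,x,y,z=s['orientation']; return s,np.array(s['tool_pos']),Ro.from_quat([x,y,z,w])
def plan(target,jaw_deg,down=True):
    """jaw_deg: world yaw of tool z axis (mod 180). prints shift (cm) and rotvec"""
    s,p,R=pose(); M=R.as_matrix()
    y=np.array([0,0,-1.]); best=None
    for a in (jaw_deg,jaw_deg+180):
        z=np.array([np.cos(np.radians(a)),np.sin(np.radians(a)),0]); x=np.cross(y,z)
        rv=(R.inv()*Ro.from_matrix(np.stack([x,y,z],1))).as_rotvec()
        if best is None or np.linalg.norm(rv)<np.linalg.norm(best): best=rv
    print('t',round(s['clock'],2),'q6',round(s['qpos'][5],3),'tcp',p.round(1),'jaw yaw',round(np.degrees(np.arctan2(M[1,2],M[0,2])),1),'F',np.round(s['wrist_force'],1),'w',round(s['gripper_width'],1))
    print('shift cm',(M.T@(np.asarray(target)-p)/10).round(2),'rotvec',best.round(3),'alt yaw +-pi')
E
python3 - <<'E'
from h import *
s,p,R=pose(); print(R.as_matrix().round(3))
plan([550.6,55,150],11.5+90); plan([535,-281,150],13.28)
E
```

```text
[[-0.938 -0.     0.346]
 [-0.346  0.001 -0.938]
 [-0.    -1.    -0.001]]
t 0.2 q6 -0.037 tcp [ 233.7 -632.8  230.4] jaw yaw -69.7 F [-0.1  0.2 -0.3] w 85.4
shift cm [-53.55   8.12 -53.53] rotvec [0.001 0.153 0.   ] alt yaw +-pi
t 0.2 q6 -0.037 tcp [ 233.7 -632.8  230.4] jaw yaw -69.7 F [-0.1  0.2 -0.3] w 85.4
shift cm [-40.45   8.08 -22.55] rotvec [ 1.000e-03 -1.449e+00 -1.000e-03] alt yaw +-pi
```

```bash
python3 -m jog '[[[-53.5,3,-53.5,0,0.153,0,0],[-53.5,3,-53.5,0,0.153,0,0],[-53.5,3,-53.5,0,0.153,0,0],[-53.5,3,-53.5,0,0.153,0,0],[-53.5,3,-53.5,0,0.153,0,0],[-53.5,3,-53.5,0,0.153,0,0],[-53.5,3,-53.5,0,0.153,0,0],[-53.5,3,-53.5,0,0.153,0,0],[-53.5,3,-53.5,0,0.153,0,0],[-53.5,3,-53.5,0,0.153,0,0],[-53.5,3,-53.5,0,0.153,0,0],[-53.5,3,-53.5,0,0.153,0,0]]]' 40
python3 - <<'E'
from h import *
plan([550.6,55,180],11.5+90)
E
```

```text
clock: 1.4
tool_pos: [485.1, -86.7, 207.6]
orientation: [-0.071, 0.071, -0.703, 0.704]
wrist_force: [1.8, -0.9, -0.5]
gripper_width: 42.5
t 1.4 q6 1.143 tcp [485.1 -86.7 207.6] jaw yaw -78.5 F [ 1.8 -0.9 -0.5] w 42.5
shift cm [ -9.25   2.76 -12.57] rotvec [-0.     0.    -0.001] alt yaw +-pi
```

```bash
python3 -m jog '[[[-9.2,2.7,-12.5,0,0,0,0],[-9.2,2.7,-12.5,0,0,0,0],[-9.2,2.7,-12.5,0,0,0,0],[-9.2,2.7,-12.5,0,0,0,0],[-9.2,2.7,-12.5,0,0,0,0],[-9.2,2.7,-12.5,0,0,0,0]]]'
python3 - <<'E'
from h import *
plan([550.6,55,180],11.5+90)
p,d,i=snap("wrist","w1"); np.savez("w1.npz",p=p,d=d,T=i['cam_to_world']); print(i)
p,d,i=snap("top","top2")
E
```

```text
clock: 2.0
tool_pos: [549.4, 51.4, 180.4]
orientation: [-0.071, 0.071, -0.703, 0.704]
wrist_force: [0.7, 0.1, -1.2]
gripper_width: 42.8
t 2.0 q6 1.419 tcp [549.4  51.4 180.4] jaw yaw -78.5 F [ 0.7  0.1 -1.2] w 42.8
shift cm [-0.19  0.04 -0.33] rotvec [-0.001  0.     0.001] alt yaw +-pi
{'fov_y': 64.34263334440082, 'cx': 318.5918218005497, 'cy': 196.94485568697698, 'cam_to_world': array([[ 1.98416182e-01,  9.38194973e-01,  2.83586337e-01,
         6.19862845e+02],
       [-9.80117852e-01,  1.89964676e-01,  5.72923848e-02,
         6.62375412e+01],
       [-1.19959342e-04, -2.89315768e-01,  9.57233708e-01,
         3.23510804e+02],
       [ 0.00000000e+00,  0.00000000e+00,  0.00000000e+00,
         1.00000000e+00]])}
```

View pics/w1.png

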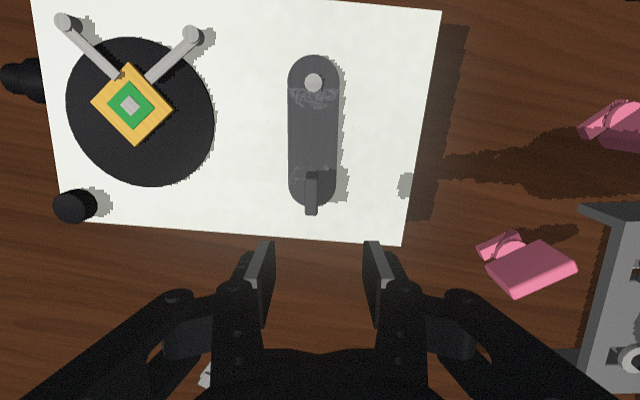

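```bash
python3 - <<'E'
from h import *
z=np.load("w1.npz"); i={'fov_y':64.34263334440082,'cx':318.5918,'cy':196.94486,'cam_to_world':z['T']}
p,d=z['p'],z['d']; P=cloud("wrist",d,i); Z=P[...,2]
print('pin',ray("wrist",314,82,69,i), 'depth',P[82,314])
hsv=cv2.cvtColor(p,cv2.COLOR_BGR2HSV); v,u=np.mgrid[0:400,0:640]
m=(Z>86)&(Z<105)&(v<235)&(u>290)&(u<335); print(m.sum(), np.median(P[m],0))
q=np.array([ray("wrist",a,b,94,i)[:2] for a,b in zip(u[m],v[m])],np.float32); print('tab',cv2.minAreaRect(q))
w=((hsv[...,2]>150)&(hsv[...,1]<60)&(abs(Z-60)<6)).astype(np.uint8)
n,L,st,_=cv2.connectedComponentsWithStats(w);k=1+np.argmax(st[1:,4])
v,u=np.nonzero(L==k); q=np.array([ray("wrist",a,b,60,i)[:2] for a,b in zip(u,v)],np.float32)
# right edge (unit -y side): max u per row; bottom edge: max v per col
R=[]
for r in range(20,225):
    uu=u[v==r]; R.append(ray("wrist",uu.max()+.5,r,60,i)[:2])
R=np.array(R,np.float32); l=cv2.fitLine(R,cv2.DIST_HUBER,0,.01,.01).ravel(); print('-y edge ang',np.degrees(np.arctan2(l[1],l[0])),l)
B=[]
for c in range(120,390):
    vv=v[u==c]; B.append(ray("wrist",c,vv.max()+.5,60,i)[:2])
B=np.array(B,np.float32); l=cv2.fitLine(B,cv2.DIST_HUBER,0,.01,.01).ravel(); print('-x edge ang',np.degrees(np.arctan2(l[1],l[0])),l)
E
```

```text
pin [632.50078089  72.35897927  69.        ] depth [632.52886321  72.3725815   68.43446039]
506 [552.55892319  58.45799836  94.260551  ]
tab ((552.3269653320312, 58.34740447998047), (30.649499893188477, 9.179954528808594), 10.735774993896484)
-y edge ang 6.4822774 [ 9.93606806e-01  1.12895876e-01  6.15344360e+02 -1.94229469e+01]
-x edge ang -83.47461 [ 1.1364336e-01 -9.9352163e-01  4.9047153e+02  1.5119501e+02]
```

```bash
python3 - <<'E'
from h import *
plan([551.5,58,76],100.5)
E
```

```text
t 2.1 q6 1.419 tcp [549.5  50.7 180.8] jaw yaw -78.6 F [-0.4  0.1 -0.2] w 42.6
shift cm [-0.34 10.48 -0.68] rotvec [-0.001  0.016 -0.   ] alt yaw +-pi
```

```bash
python3 -m jog '[[[-0.3,5,-0.7,0,0.016,0,0],[-0.3,9,-0.7,0,0.016,0,0],[-0.3,10.4,-0.7,0,0.016,0,0],[-0.3,10.4,-0.7,0,0.016,0,0],[-0.3,10.4,-0.7,0,0.016,0,-0.5],[-0.3,10.4,-0.7,0,0.016,0,-0.5],[-0.3,10.4,-0.7,0,0.016,0,-0.5]]]' 20
python3 - <<'E'
from h import *
plan([551.5,58,76],100.5)
p,d,i=snap("wrist","w2")
# arc: shift from start pose about pin, tool axes
s,p0,R=pose(); M=R.as_matrix(); pin=np.array([632.4,72.2,0])
for a in range(8,105,8):
    t=np.radians(a); Rz=Ro.from_rotvec([0,0,t]).as_matrix(); c=p0*[1,1,0]
    print(a,(M.T@(pin+Rz@(c-pin)-c)/10).round(2), round(-t,3))
E
```

```text
clock: 2.8
tool_pos: [553.4, 59.6, 78.9]
orientation: [-0.067, 0.064, -0.704, 0.704]
wrist_force: [1.4, -0.2, -0.3]
gripper_width: 21.1
t 2.8 q6 1.449 tcp [553.4  59.6  78.9] jaw yaw -79.4 F [ 1.4 -0.2 -0.3] w 21.1
shift cm [0.21 0.29 0.13] rotvec [-0.     0.001 -0.004] alt yaw +-pi
8 [-0.05  0.    1.12] -0.14
16 [-0.25  0.    2.22] -0.279
24 [-0.6   0.    3.29] -0.419
32 [-1.1   0.01  4.29] -0.559
40 [-1.73  0.01  5.22] -0.698
48 [-2.49  0.01  6.04] -0.838
56 [-3.35  0.02  6.76] -0.977
64 [-4.31  0.02  7.35] -1.117
72 [-5.34  0.02  7.8 ] -1.257
80 [-6.42  0.03  8.1 ] -1.396
88 [-7.53  0.03  8.25] -1.536
96 [-8.65  0.03  8.24] -1.676
104 [-9.76  0.04  8.07] -1.815
```

View pics/w2.png

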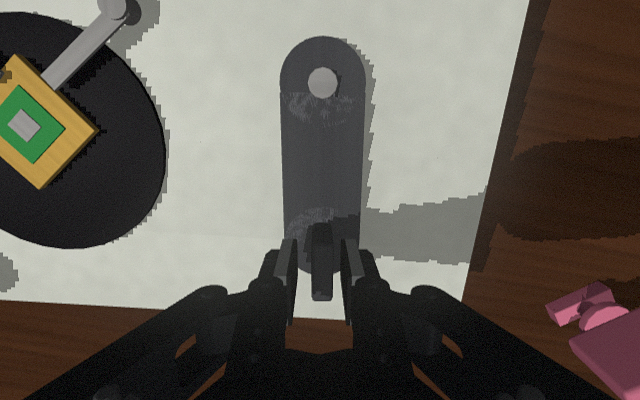

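```bash
python3 -m jog '[[[-0.05,0,1.12,0,-0.14,0,-0.5],[-0.25,0,2.22,0,-0.279,0,-0.5],[-0.6,0,3.29,0,-0.419,0,-0.5],[-1.1,0,4.29,0,-0.559,0,-0.5],[-1.73,0,5.22,0,-0.698,0,-0.5],[-2.49,0,6.04,0,-0.838,0,-0.5],[-3.35,0,6.76,0,-0.977,0,-0.5],[-4.31,0,7.35,0,-1.117,0,-0.5],[-5.34,0,7.8,0,-1.257,0,-0.5],[-6.42,0,8.1,0,-1.396,0,-0.5],[-7.53,0,8.25,0,-1.536,0,-0.5],[-8.65,0,8.24,0,-1.676,0,-0.5]]]'
python3 -m jog '[[[0,0,0,0,0,0,-0.5],[0,0,0,0,0,0,-0.2],[0,0,0,0,0,0,-0.2]]]'
python3 - <<'E'
from h import *
plan([552,58,200],6.5)
p,d,i=snap("wrist","w3")
E
```

```text
clock: 4.05
tool_pos: [652.2, -5.8, 77.4]
orientation: [-0.568, 0.568, -0.421, 0.421]
wrist_force: [-0.4, -0.8, 0.4]
gripper_width: 21.8
clock: 4.35
tool_pos: [651.2, -5.4, 76.8]
orientation: [-0.567, 0.567, -0.423, 0.423]
wrist_force: [0.9, 0.1, -0.6]
gripper_width: 34.4
t 4.35 q6 -0.334 tcp [651.2  -5.4  76.8] jaw yaw 16.5 F [ 0.9  0.1 -0.6] w 34.4
shift cm [ -8.89 -12.32  -7.71] rotvec [ 0.     0.174 -0.   ] alt yaw +-pi
```

View pics/w3.png

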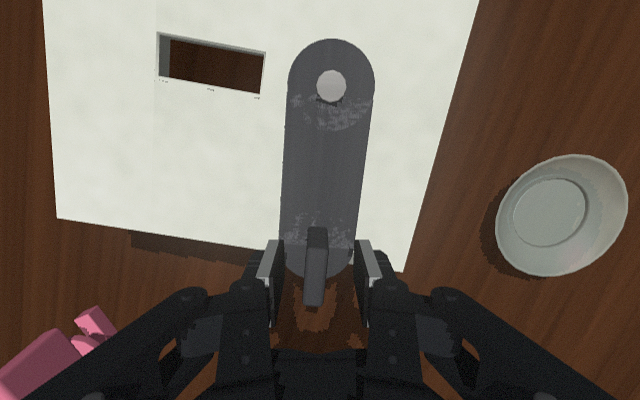

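Cover is open (about 1.7 rad) and the slot is visible at (157-265, 32-98). I'll rise clear and measure the slot from above.

```bash
python3 -m jog '[[[0,-4,0,0,0,0,-0.2],[0,-8,0,0,0,0,0],[0,-10,0,0,0,0,0],[0,-10,0,0,0,0,0],[0,-10,0,0,0,0,0]]]'
cat > slot.py <<'E'
from h import *
import sys
def slot(name):
    p,d,i=snap("wrist",name); np.savez(name+".npz",p=p,d=d,T=i['cam_to_world']); P=cloud("wrist",d,i)
    hsv=cv2.cvtColor(p,cv2.COLOR_BGR2HSV)
    c=np.array([576,66,60.]); u0,v0=proj("wrist",c,i); print('pred px',u0,v0)
    white=((hsv[...,2]>150)&(hsv[...,1]<60)&(abs(P[...,2]-60)<3))
    m=(~white).astype(np.uint8)
    n,L,st,_=cv2.connectedComponentsWithStats(m); k=L[int(v0),int(u0)]; print('blob',k,st[k])
    cn,_=cv2.findContours((L==k).astype(np.uint8),cv2.RETR_EXTERNAL,cv2.CHAIN_APPROX_NONE)
    q=np.array([ray("wrist",a,b,60,i)[:2] for a,b in cn[0][:,0]],np.float32)
    print('slot',cv2.minAreaRect(q))
    print('pin ',[ray("wrist",*x,69,i) for x in []])
    g=((hsv[...,2]>150)&(hsv[...,1]<40)&(abs(P[...,2]-69)<3.5)&(np.hypot(P[...,0]-632,P[...,1]-72)<14))
    v,u=np.nonzero(g); print('pin',g.sum(), ray("wrist",u.mean(),v.mean(),69,i) if len(u) else None)
slot(sys.argv[1])
E
python3 slot.py w4; python3 -c "
from h import *
plan([535.1,-281.3,190],13.28)"
```

```text
clock: 4.9
tool_pos: [651.3, -5.5, 176.7]
orientation: [0.567, -0.567, 0.423, -0.423]
wrist_force: [-0.0, -0.6, -0.3]
gripper_width: 42.7
pred px 253.04602884294275 79.71668818688538
blob 75 [ 221   60   65   37 1575]
slot ((575.1053466796875, 66.7705078125), (48.719154357910156, 18.2734432220459), 6.521570205688477)
pin  []
pin 249 [632.04999451  73.34783346  69.        ]
t 4.95 q6 -0.336 tcp [650.4  -5.4 175.2] jaw yaw 16.6 F [-0.7 -0.2 -0. ] w 42.3
shift cm [ 23.15  -1.46 -18.93] rotvec [ 0.002  0.058 -0.001] alt yaw +-pi
```

View pics/w4.png

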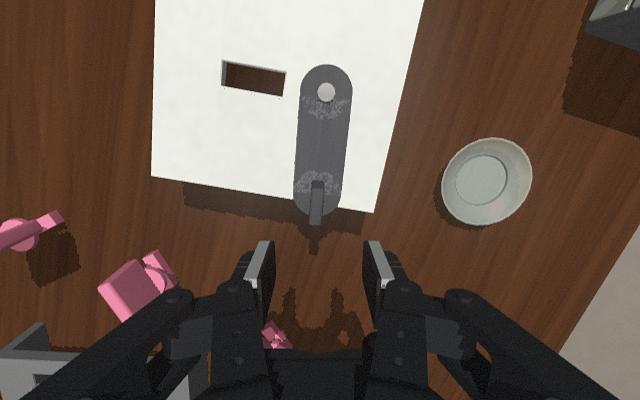

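```bash
python3 -m jog '[[[23.1,-1.5,-18.9,0,0.058,0,0],[23.1,-1.5,-18.9,0,0.058,0,0],[23.1,-1.5,-18.9,0,0.058,0,0],[23.1,-1.5,-18.9,0,0.058,0,0],[23.1,-1.5,-18.9,0,0.058,0,0],[23.1,-1.5,-18.9,0,0.058,0,0],[23.1,-1.5,-18.9,0,0.058,0,0],[23.1,-1.5,-18.9,0,0.058,0,0],[23.1,-1.5,-18.9,0,0.058,0,0],[23.1,-1.5,-18.9,0,0.058,0,0]]]'
python3 - <<'E'
from h import *
plan([535.1,-281.3,190],13.28)
p,d,i=snap("wrist","w5"); P=cloud("wrist",d,i); np.savez("w5.npz",p=p,d=d,T=i['cam_to_world'])
v,u=np.mgrid[0:400,0:640]
hsv=cv2.cvtColor(p,cv2.COLOR_BGR2HSV)
m=(P[...,2]>98)&(P[...,2]<116)&(np.hypot(P[...,0]-535,P[...,1]+281)<45)&(hsv[...,1]<90)
q=np.array([ray("wrist",a,b,108,i)[:2] for a,b in zip(u[m],v[m])],np.float32); print(m.sum(),np.median(P[m],0),cv2.minAreaRect(q))
mm=p.copy(); mm[m]=(0,0,255); cv2.imwrite("pics/w5m.png",mm)
E
```

```text
clock: 5.95
tool_pos: [536.7, -279.2, 190.5]
orientation: [0.555, -0.555, 0.439, -0.438]
wrist_force: [0.4, -0.4, 0.3]
gripper_width: 43.2
t 5.95 q6 -0.755 tcp [ 536.7 -279.2  190.5] jaw yaw 13.4 F [ 0.4 -0.4  0.3] w 43.2
shift cm [ 0.17  0.05 -0.2 ] rotvec [ 0.001  0.002 -0.001] alt yaw +-pi
1417 [ 534.01876813 -277.35516563  108.0970265 ] ((534.4006958007812, -278.9144287109375), (13.42553997039795, 60.299076080322266), 12.830767631530762)
```

View pics/w5m.png

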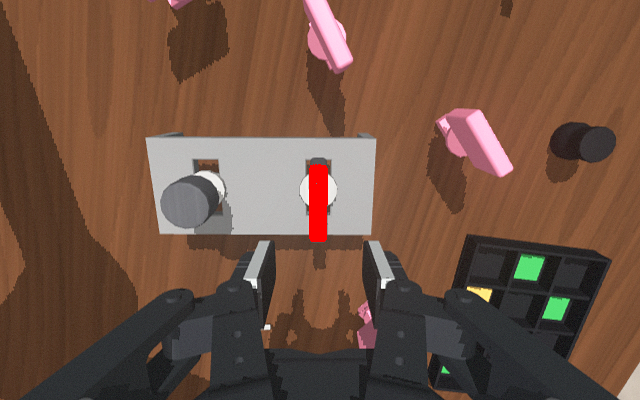

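View pics/w5.png

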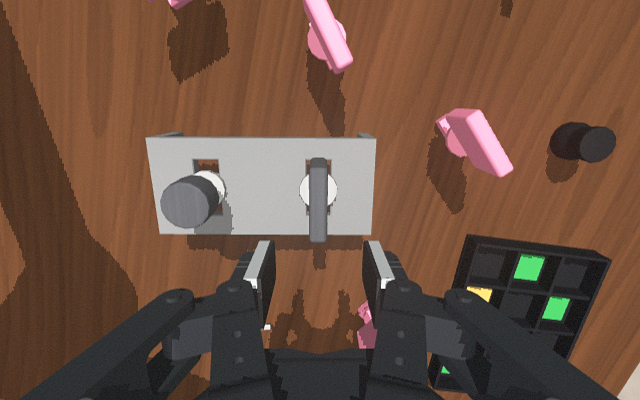

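```bash
python3 - <<'E'
from h import *
plan([534.4,-278.9,74],12.85)
E
```

```text
t 6.0 q6 -0.755 tcp [ 536.9 -279.2  190.8] jaw yaw 13.4 F [ 0.5 -0.3  1.2] w 42.6
shift cm [-0.07 11.68 -0.23] rotvec [ 0.001  0.01  -0.001] alt yaw +-pi
```

```bash
python3 -m jog '[[[-0.05,5,-0.2,0,0.01,0,0],[-0.05,9,-0.2,0,0.01,0,0],[-0.05,11.6,-0.2,0,0.01,0,0],[-0.05,11.6,-0.2,0,0.01,0,0],[-0.05,11.6,-0.2,0,0.01,0,0],[-0.05,11.6,-0.2,0,0.01,0,0]]]'
python3 - <<'E'
from h import *
plan([534.4,-278.9,74],12.85)
p,d,i=snap("wrist","w6")
E
```

```text
clock: 6.6
tool_pos: [536.4, -281.3, 77.8]
orientation: [0.553, -0.552, 0.44, -0.443]
wrist_force: [0.1, 0.9, 0.4]
gripper_width: 42.7
t 6.6 q6 -0.747 tcp [ 536.4 -281.3   77.8] jaw yaw 12.8 F [0.1 0.9 0.4] w 42.7
shift cm [-0.28  0.38 -0.15] rotvec [-0.003 -0.001  0.003] alt yaw +-pi
```

View pics/w6.png

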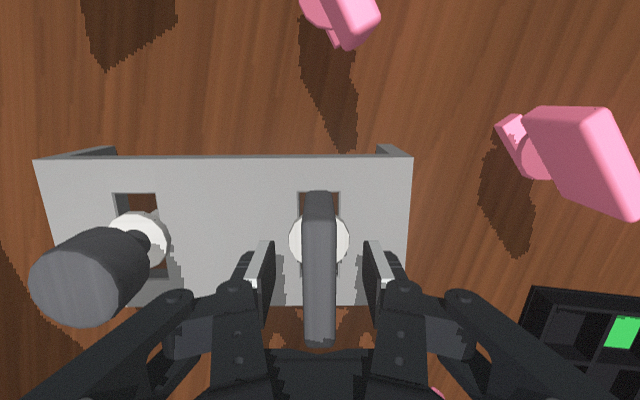

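```bash
python3 -m jog '[[[-0.25,0.3,-0.1,0,0,0,0],[-0.25,0.3,-0.1,0,0,0,0],[-0.25,0.3,-0.1,0,0,0,-1],[-0.25,0.3,-0.1,0,0,0,-1],[-0.25,0.3,-0.1,0,0,0,-1],[-0.25,0.3,-0.1,0,0,0,-1],[-0.25,0.3,-0.1,0,0,0,-1],[-0.25,0.3,-0.1,0,0,0,-1]]]' 80
python3 -m jog '[[[0,-3,0,0,0,0,-1],[0,-6,0,0,0,0,-1],[0,-9,0,0,0,0,-1],[0,-12,0,0,0,0,-1],[0,-12,0,0,0,0,-1],[0,-12,0,0,0,0,-1],[0,-12,0,0,0,0,-1]]]'
python3 - <<'E'
from h import *
plan([575.1,66.8,190],96.5)
p,d,i=snap("wrist","w7"); np.savez("w7.npz",p=p,d=d,T=i['cam_to_world'])
p,d,i=snap("side","s7")
E
```

```text
clock: 7.45
tool_pos: [533.4, -278.9, 73.1]
orientation: [0.552, -0.552, 0.441, -0.442]
wrist_force: [0.0, 0.4, 4.8]
gripper_width: 12.7
clock: 8.15
tool_pos: [531.4, -277.8, 189.8]
orientation: [-0.552, 0.553, -0.443, 0.44]
wrist_force: [0.2, 0.8, -3.2]
gripper_width: 12.5
t 8.15 q6 -0.745 tcp [ 531.4 -277.8  189.8] jaw yaw 12.7 F [ 0.2  0.8 -3.2] w 12.5
shift cm [-32.65   0.04  11.85] rotvec [ 0.    -1.462 -0.005] alt yaw +-pi
```

View pics/w7.png

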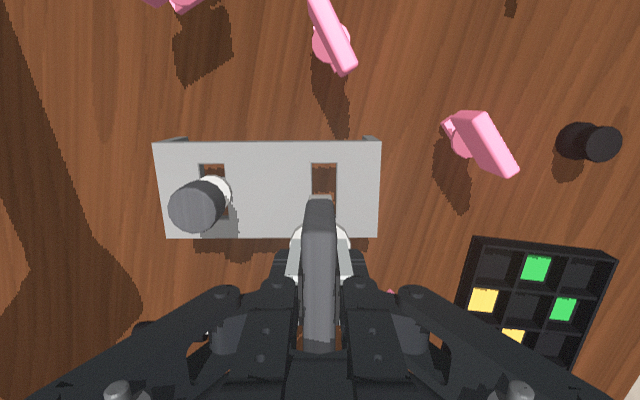

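View pics/s7.png

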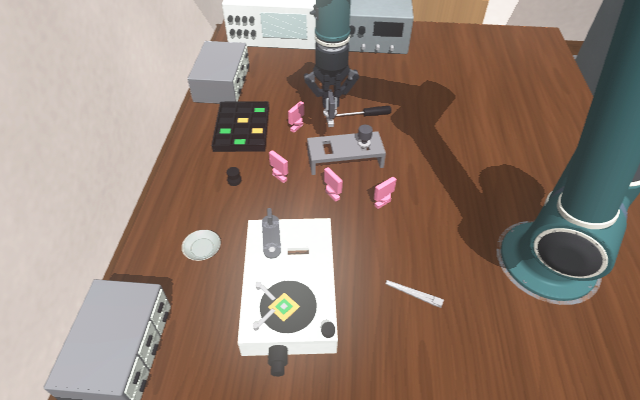

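```bash
python3 -m jog '[[[-32.6,0,11.9,0,-1.462,0,-1],[-32.6,0,11.9,0,-1.462,0,-1],[-32.6,0,11.9,0,-1.462,0,-1],[-32.6,0,11.9,0,-1.462,0,-1],[-32.6,0,11.9,0,-1.462,0,-1],[-32.6,0,11.9,0,-1.462,0,-1],[-32.6,0,11.9,0,-1.462,0,-1],[-32.6,0,11.9,0,-1.462,0,-1],[-32.6,0,11.9,0,-1.462,0,-1],[-32.6,0,11.9,0,-1.462,0,-1],[-32.6,0,11.9,0,-1.462,0,-1],[-32.6,0,11.9,0,-1.462,0,-1]]]'
python3 -m jog '[[[0,0,0,0,0,0,-1],[0,0,0,0,0,0,-1],[0,0,0,0,0,0,-1]]]'
python3 - <<'E'
from h import *
plan([575.1,66.8,130],96.5)
p,d,i=snap("wrist","w8"); np.savez("w8.npz",p=p,d=d,T=i['cam_to_world'])
p,d,i=snap("side","s8")
E
```

```text
clock: 9.45
tool_pos: [576.6, 65.5, 191.3]
orientation: [-0.706, 0.706, 0.038, -0.04]
wrist_force: [-0.8, -0.3, -2.5]
gripper_width: 12.7
clock: 9.75
tool_pos: [577.2, 65.4, 192.5]
orientation: [0.706, -0.706, -0.04, 0.04]
wrist_force: [0.1, 0.4, -2.2]
gripper_width: 12.7
t 9.75 q6 -1.613 tcp [577.2  65.4 192.5] jaw yaw 96.4 F [ 0.1  0.4 -2.2] w 12.7
shift cm [-0.2   6.25  0.16] rotvec [-0.    -0.001 -0.   ] alt yaw +-pi
```

View pics/w8.png

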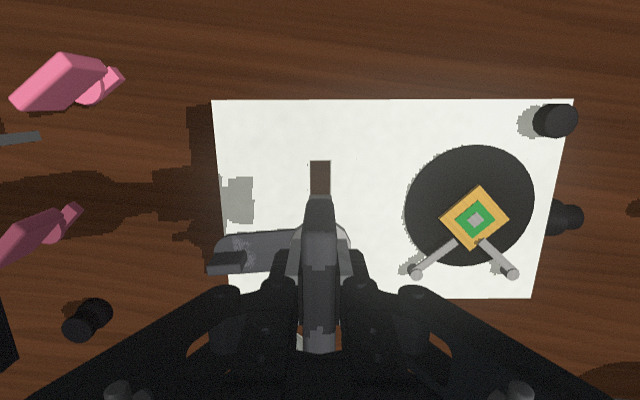

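View pics/s8.png

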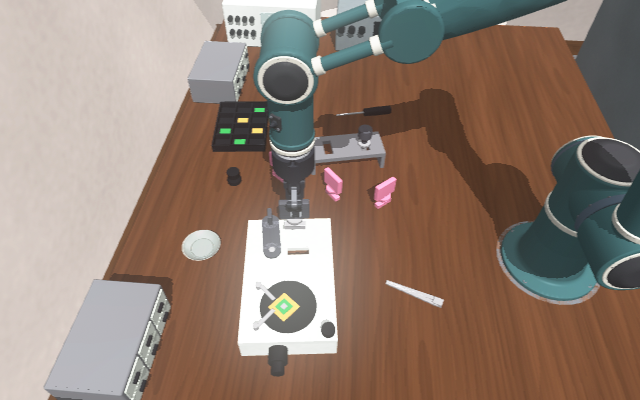

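```bash
python3 - <<'E'
from h import *
z=np.load("w8.npz"); i={'fov_y':64.34263334440082,'cx':318.5918,'cy':196.94486,'cam_to_world':z['T']}
p=z['p'];d=z['d'];P=cloud("wrist",d,i)
cv2.imwrite("pics/w8c.png",cv2.resize(p[150:330,250:390],None,fx=4,fy=3.3,interpolation=cv2.INTER_CUBIC))
ex=np.array([np.cos(np.radians(6.5)),np.sin(np.radians(6.5))]); ey=np.array([-ex[1],ex[0]]); c=np.array([575.1,66.8])
hsv=cv2.cvtColor(p,cv2.COLOR_BGR2HSV)
for r in (165,172,180,188):
    row=hsv[r,290:350]; u=np.nonzero((row[:,2]<140))[0]+290
    if len(u):
        for e in (u.min()-.5,u.max()+.5): q=ray("wrist",e,r,60,i)[:2]-c; print(r,e,'slot x,y',(q@ex).round(1),(q@ey).round(1))
col=hsv[:,320,2]; print(col[150:215])
v,u=np.mgrid[0:400,0:640]
m=(abs(P[...,2]-227)<7)&(u>285)&(u<355)&(v>190)
print('grip top',m.sum())
for r in range(200,345,8):
    uu=u[r][m[r]]
    if len(uu): 
        a=[ray("wrist",e,r,227.4,i)[:2]-c for e in (uu.min()-.5,uu.max()+.5)]
        print(r,uu.min(),uu.max(),'z',np.median(P[r][m[r]][:,2]).round(1),'x',(a[0]@ex).round(1),'y',[(k@ey).round(1) for k in a])
s,t,R=pose(); print('tcp rel',((t[:2]-c)@ex).round(1),((t[:2]-c)@ey).round(1))
E
```

```text
165 309.5 slot x,y -19.5 -9.2
165 329.5 slot x,y -19.4 8.3
172 309.5 slot x,y -13.2 -9.3
172 329.5 slot x,y -13.2 8.4
180 309.5 slot x,y -5.9 -9.4
180 329.5 slot x,y -5.9 8.4
188 309.5 slot x,y 1.4 -9.5
188 329.5 slot x,y 1.5 8.5
[234 234 235 234 233 231 232 232 235 229 167  84  84  87  83  88  85  86
  84  85  79  88  88  86  86  85  87  86  86  86  86  88  87  82  83  85
  86  88  87  89  84  81  84  80  86  95  96  99  84  73  77  74  71  70
  73  70  74  70  70  66  70  69  72  71  70]
grip top 5294
232 301 336 z 224.5 x -26.9 y [np.float64(-8.0), np.float64(5.2)]
240 301 336 z 226.5 x -23.7 y [np.float64(-8.0), np.float64(5.3)]
248 301 336 z 226.4 x -20.4 y [np.float64(-8.1), np.float64(5.3)]
256 301 336 z 226.1 x -17.1 y [np.float64(-8.2), np.float64(5.4)]
264 286 351 z 224.1 x -13.8 y [np.float64(-13.9), np.float64(11.1)]
272 286 354 z 227.1 x -10.4 y [np.float64(-14.0), np.float64(12.4)]
280 295 349 z 226.5 x -6.9 y [np.float64(-10.7), np.float64(10.5)]
288 295 342 z 226.7 x -3.4 y [np.float64(-10.8), np.float64(7.9)]
296 297 340 z 226.7 x 0.2 y [np.float64(-10.1), np.float64(7.2)]
304 298 339 z 226.5 x 3.9 y [np.float64(-9.8), np.float64(6.9)]
312 298 340 z 226.7 x 7.6 y [np.float64(-9.8), np.float64(7.3)]
320 298 339 z 226.7 x 11.3 y [np.float64(-9.9), np.float64(7.0)]
328 302 335 z 226.3 x 15.2 y [np.float64(-8.4), np.float64(5.4)]
336 303 335 z 226.4 x 19.1 y [np.float64(-8.0), np.float64(5.5)]
344 303 335 z 226.4 x 23.0 y [np.float64(-8.1), np.float64(5.5)]
tcp rel 2.0 -1.6
```

View pics/w8c.png

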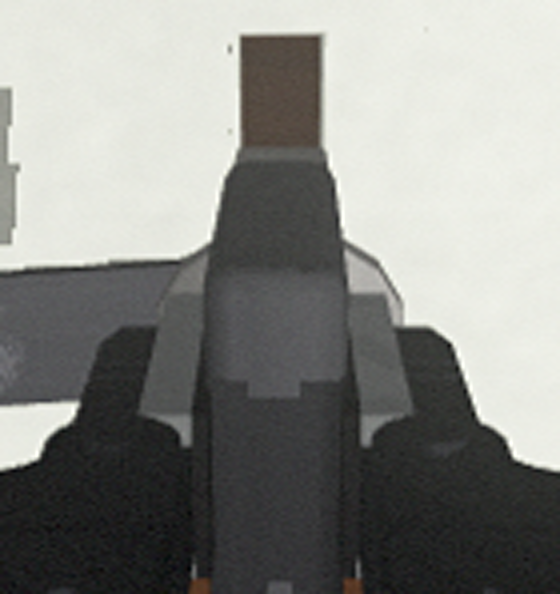

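```bash
python3 - <<'E'
from h import *
z=np.load("w8.npz"); i={'fov_y':64.34263334440082,'cx':318.5918,'cy':196.94486,'cam_to_world':z['T']}
p=z['p'];P=cloud("wrist",z['d'],i)
ex=np.array([np.cos(np.radians(6.5)),np.sin(np.radians(6.5))]); ey=np.array([-ex[1],ex[0]]); c=np.array([575.1,66.8])
print(P[192:202,320,2].round(1)); print(p[196,303:340].max(1))
for u,v in ((310,195),(331.5,195)):
    q=ray("wrist",u,v,147.3,i)[:2]-c; print(q@ex,q@ey)
for v in (230,231,232):
    q=ray("wrist",319,v,227.4,i)[:2]-c; print(v,q@ex,q@ey)
E
```

```text
[ 1.000e-01 -5.000e-01  1.477e+02  1.496e+02  1.522e+02        nan
  1.820e+02  1.844e+02  1.856e+02  1.871e+02]
[236 234 234 236 236 243 129  95 100  98  96 100 100  92  98  99  95  96
  95  97  97  97  91  96  97  97  96  89 156 239 237 235 235 237 238 238
 237]
-17.56633114877369 -6.614218454135565
-17.530977821700166 6.658048248901247
230 -27.630276668323187 -1.1876744617511603
231 -27.23460006749103 -1.1885076576945313
232 -26.83815252913697 -1.1893424770394718
```

```bash
python3 -m jog '[[[-0.3,3,0.05,0,0,0,-1],[-0.3,6,0.05,0,0,0,-1],[-0.3,7.3,0.05,0,0,0,-1],[-0.3,7.3,0.05,0,0,0,-1],[-0.3,7.3,0.05,0,0,0,-1],[-0.3,7.3,0.05,0,0,0,-1],[-0.3,7.3,0.05,0,0,0,-1]]]'
python3 - <<'E'
from h import *
plan([575.1,66.8,118],96.5)
p,d,i=snap("wrist","w9"); np.savez("w9.npz",p=p,d=d,T=i['cam_to_world'])
cv2.imwrite("pics/w9c.png",cv2.resize(p[150:330,250:390],None,fx=4,fy=3.3,interpolation=cv2.INTER_CUBIC))
P=cloud("wrist",d,i); print(P[150:215:1,320,2].round(0))
for n in ("side","top"):
    p,d,i=snap(n,n[0]+"9"); u,v=map(int,proj(n,[575,66.8,80],i)); print(u,v); cv2.imwrite(f"pics/{n[0]}9c.png",cv2.resize(p[v-50:v+40,u-50:u+50],None,fx=6,fy=6,interpolation=cv2.INTER_CUBIC))
E
```

```text
clock: 10.55
tool_pos: [575.6, 65.9, 121.4]
orientation: [0.706, -0.706, -0.041, 0.039]
wrist_force: [-0.6, -0.3, -2.5]
gripper_width: 12.8
t 10.55 q6 -1.613 tcp [575.6  65.9 121.4] jaw yaw 96.5 F [-0.6 -0.3 -2.5] w 12.8
shift cm [-0.04  0.34  0.1 ] rotvec [ 0.    -0.     0.003] alt yaw +-pi
[ 60.  61.  61.  61.  60.  60.  60.  60.  60.  62.  60.  60.  60.  59.
  60.  60.  60.  61.  61.  61.  60.  61.  62.  61.  61.  61.  61.  61.
  60.  61.  60.  -0.   1.   0.   1.   1.   1.   2.  -0.   1.  -1.   1.
   1.   1.  77.  78.  82.  83. 111. 113. 115. 117. 118. 121. 121. 123.
 124. 126. 128. 129. 131. 132. 133. 135. 136.]
298 245
264 180
```

View pics/w9c.png

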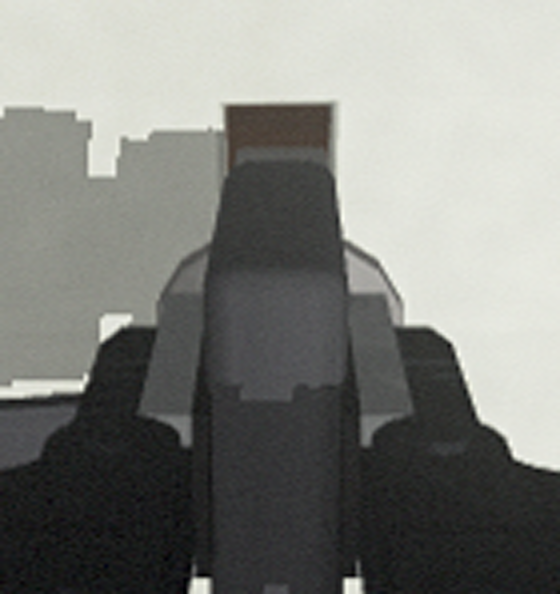

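View pics/s9c.png

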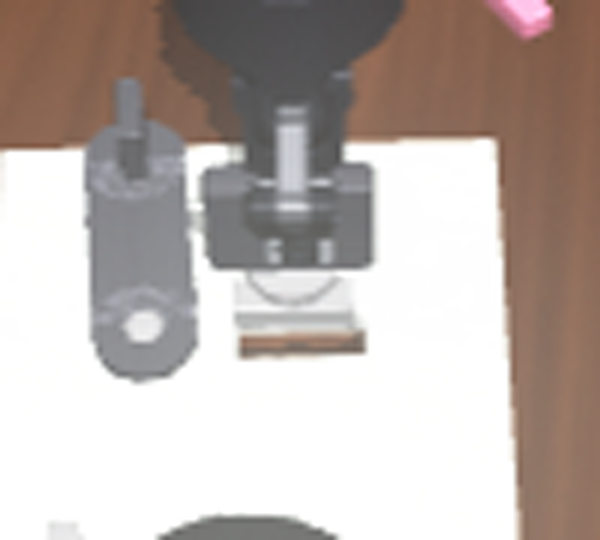

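```bash
python3 - <<'E'
from h import *
z=np.load("w9.npz"); i={'fov_y':64.34263334440082,'cx':318.5918,'cy':196.94486,'cam_to_world':z['T']}
ex=np.array([np.cos(np.radians(6.5)),np.sin(np.radians(6.5))]); ey=np.array([-ex[1],ex[0]]); c=np.array([575.1,66.8])
g=lambda u,v,h:((ray("wrist",u,v,h,i)[:2]-c)@np.stack([ex,ey],1)).round(2)
print('slot end',g(306.75,181,60),g(334,181,60)); print('head end',g(309.5,194,76.5),g(332.75,194,76.5))
print('grip end',g(319,231,156.3))
p=cv2.imread("pics/s9.png"); i=cams.camera_info("side")
g=lambda u,v,h:((ray("side",248+u/6,195+v/6,h,i)[:2]-c)@np.stack([ex,ey],1)).round(2)
print('slot',g(238,358,60),g(367,352,60)); print('head',g(232,325,76.5),g(358,322,76.5))
E
```

```text
slot end [-23.83  -8.52] [-23.8   9.5]
head end [-19.7  -6.3] [-19.67   8.01]
grip end [-28.92  -0.58]
slot [24.15 10.31] [-22.99   8.93]
head [25.61  7.19] [-19.95   7.09]
```

```bash
python3 -m jog '[[[-0.21,0,-0.04,0,0,0,-1],[-0.21,0,-0.04,0,0,0,-1],[-0.21,0.8,-0.04,0,0,0,-1],[-0.21,0.8,-0.04,0,0,0,-1],[-0.21,0.8,-0.04,0,0,0,-1],[-0.21,0.8,-0.04,0,0,0,-1]]]'
python3 - <<'E'
from h import *
plan([575.1,66.8,78],96.5)
p,d,i=snap("wrist","w10"); np.savez("w10.npz",p=p,d=d,T=i['cam_to_world'])
cv2.imwrite("pics/w10c.png",cv2.resize(p[150:330,250:390],None,fx=4,fy=3.3,interpolation=cv2.INTER_CUBIC))
p,d,i=snap("side","s10"); u,v=298,245; cv2.imwrite("pics/s10c.png",cv2.resize(p[v-50:v+40,u-50:u+50],None,fx=6,fy=6,interpolation=cv2.INTER_CUBIC))
E
```

```text
clock: 11.3
tool_pos: [572.1, 65.1, 111.3]
orientation: [0.706, -0.706, -0.04, 0.04]
wrist_force: [0.8, -0.1, -2.0]
gripper_width: 12.7
t 11.3 q6 -1.614 tcp [572.1  65.1 111.3] jaw yaw 96.5 F [ 0.8 -0.1 -2. ] w 12.7
shift cm [0.32 3.33 0.13] rotvec [-0. -0. -0.] alt yaw +-pi
```

View pics/w10c.png

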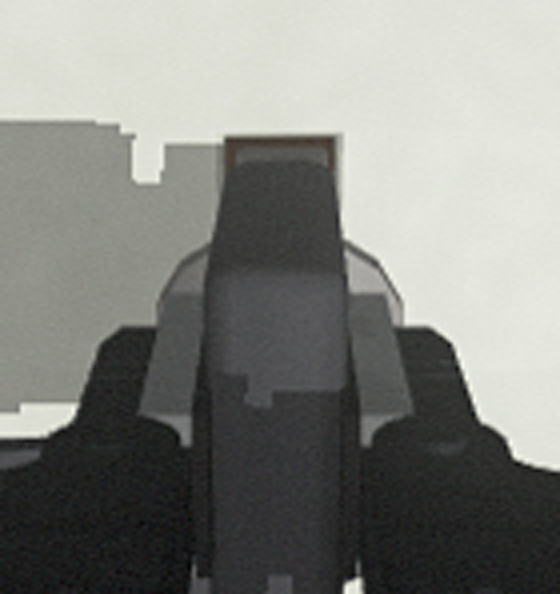

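View pics/s10c.png

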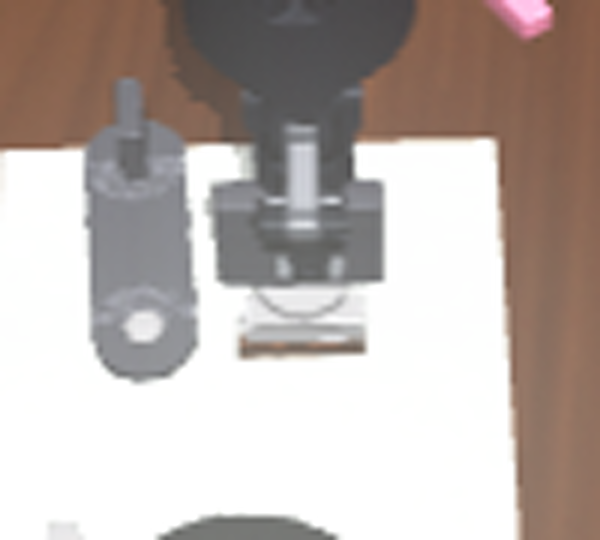

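```bash
python3 - <<'E'
from h import *
z=np.load("w10.npz"); i={'fov_y':64.34263334440082,'cx':318.5918,'cy':196.94486,'cam_to_world':z['T']}
P=cloud("wrist",z['d'],i); print(P[186:204,320,2].round(1)); p=z['p']
for r in (192,194,196): print(r,p[r,303:338].max(1))
ex=np.array([np.cos(np.radians(6.5)),np.sin(np.radians(6.5))]); ey=np.array([-ex[1],ex[0]]); c=np.array([575.1,66.8])
g=lambda u,v,h:((ray("wrist",u,v,h,i)[:2]-c)@np.stack([ex,ey],1)).round(2)
print('slot end',g(306.5,190.7,60),g(335,190.7,60)); print('head end',g(309.25,194,66.5),g(333,194,66.5))
i=cams.camera_info("side")
g=lambda u,v,h:((ray("side",248+u/6,195+v/6,h,i)[:2]-c)@np.stack([ex,ey],1)).round(2)
print('slot',g(238,358,60),g(367,353,60)); print('head',g(246,341,66.5),g(366,336,66.5))
E
```

```text
[ 5.980e+01  6.120e+01  5.980e+01  6.110e+01  5.930e+01  1.000e+00
  1.000e-01 -2.000e-01  6.730e+01  6.880e+01        nan  7.190e+01
  1.012e+02  1.027e+02  1.043e+02  1.075e+02  1.090e+02  1.094e+02]
192 [230 225 207  85  66  69  67  70  68  69  73  65  72  71  71  72  68  70
  73  72  72  71  73  70  68  74  74  75  74  66  88 158 181 231 229]
194 [151 123 119  83  70  75  76  72  82  80  82  80  77  80  79  80  77  83
  79  84  77  82  80  81  85  83  82  82  74  75  91 158 181 232 229]
196 [153 129 118  86  73  73  84  88  84  89  88  89  88  91  86  91  90  90
  87  89  85  89  87  93  89  91  90  93  97  78  87 161 193 232 228]
slot end [-23.77  -8.7 ] [-23.74   9.39]
head end [-23.47  -6.78] [-23.44   7.84]
slot [24.15 10.31] [-22.98   9.37]
head [20.99  7.39] [-22.74   6.35]
```

```bash
python3 -m jog '[[[0.15,0.3,0,0,0,0,-1],[0.15,0.3,0,0,0,0,-1],[0.15,0.3,0,0,0,0,-1],[0.15,0.3,0,0,0,0,-1],[0.15,0.3,0,0,0,0,-1]]]'
cat > chk.py <<'E'
from h import *
import sys
plan([575.1,66.8,78],96.5)
i=cams.camera_info("wrist"); s=bot.state(); hz=s['tool_pos'][2]-45
p,d,i=snap("wrist",sys.argv[1]); P=cloud("wrist",d,i); Z=P[:,320,2]
ex=np.array([np.cos(np.radians(6.5)),np.sin(np.radians(6.5))]); ey=np.array([-ex[1],ex[0]]); c=np.array([575.1,66.8])
g=lambda u,v,h:((ray("wrist",u,v,h,i)[:2]-c)@np.stack([ex,ey],1)).round(2)
vs=np.nonzero(abs(Z[150:230]-60)<4)[0].max()+150.5; vh=[v for v in range(150,230) if Z[v]>hz-4 and abs(Z[v]-60)>4.5]
print('slot end x',g(320,vs,60),'head end',vh[:1],g(320,vh[0]-.5,hz),'z',hz, Z[vh[0]])
cv2.imwrite(f"pics/{sys.argv[1]}c.png",cv2.resize(p[150:330,250:390],None,fx=4,fy=3.3,interpolation=cv2.INTER_CUBIC))
E
python3 chk.py w11
```

```text
clock: 11.9
tool_pos: [573.7, 65.3, 108.6]
orientation: [0.706, -0.706, -0.04, 0.04]
wrist_force: [0.1, 0.6, -2.7]
gripper_width: 12.4
t 11.9 q6 -1.614 tcp [573.7  65.3 108.6] jaw yaw 96.5 F [ 0.1  0.6 -2.7] w 12.4
shift cm [0.16 3.06 0.13] rotvec [-0. -0.  0.] alt yaw +-pi
slot end x [-20.42  -0.15] head end [195] [-21.46  -0.17] z 63.55718386256049 67.05744915132038
```

View pics/w11c.png

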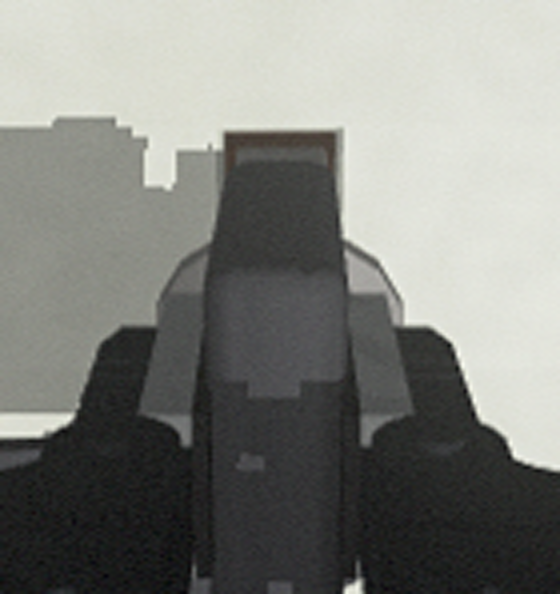

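```bash
python3 -m jog '[[[0,0.4,0,0,0,0,-1],[0,0.8,0,0,0,0,-1],[0,1.2,0,0,0,0,-1],[0,1.2,0,0,0,0,-1],[0,1.2,0,0,0,0,-1]]]'
python3 chk.py w12
```

```text
clock: 12.45
tool_pos: [573.4, 65.3, 96.1]
orientation: [-0.706, 0.706, 0.04, -0.04]
wrist_force: [0.0, -0.6, -3.0]
gripper_width: 13.0
t 12.45 q6 -1.614 tcp [573.4  65.3  96.1] jaw yaw 96.5 F [ 0.  -0.6 -3. ] w 13.0
shift cm [0.19 1.81 0.13] rotvec [-0.    -0.    -0.001] alt yaw +-pi
slot end x [-22.53  -0.2 ] head end [198] [-19.86  -0.16] z 51.118949007324645 87.33990600211936
```

View pics/w12c.png

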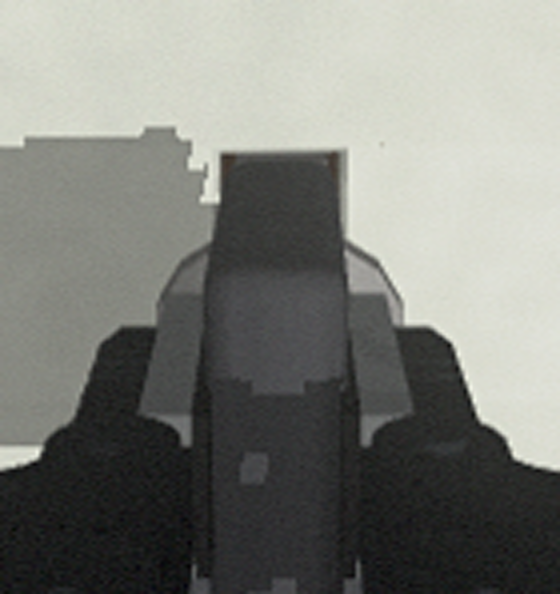

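```bash
python3 -m jog '[[[0,0.4,0,0,0,0,-1],[0,0.8,0,0,0,0,-1],[0,1.2,0,0,0,0,-1],[0,1.6,0,0,0,0,-1],[0,1.65,0,0,0,0,-1],[0,1.65,0,0,0,0,-1],[0,1.65,0,0,0,0,-1]]]'
python3 -c "
from h import *
plan([575.1,66.8,78],96.5)"
```

```text
clock: 13.2
tool_pos: [573.6, 65.3, 79.9]
orientation: [-0.706, 0.706, 0.04, -0.04]
wrist_force: [0.5, 0.8, -1.9]
gripper_width: 12.7
t 13.2 q6 -1.614 tcp [573.6  65.3  79.9] jaw yaw 96.5 F [ 0.5  0.8 -1.9] w 12.7
shift cm [0.17 0.19 0.13] rotvec [-0. -0. -0.] alt yaw +-pi
```

```bash
python3 -m jog '[[[0,0.1,0,0,0,0,-1],[0,0.1,0,0,0,0,-1],[0,0.1,0,0,0,0,-1],[0,0.17,0,0,0,0,-1],[0,0.17,0,0,0,0,-1],[0,0.17,0,0,0,0,-1]]]'
python3 -c "
from h import *
plan([575.1,66.8,78],96.5)
p,d,i=snap('wrist','w13')
p,d,i=snap('side','s13'); u,v=298,245; cv2.imwrite('pics/s13c.png',cv2.resize(p[v-50:v+40,u-50:u+50],None,fx=6,fy=6,interpolation=cv2.INTER_CUBIC))
"
```

```text
clock: 13.8
tool_pos: [573.9, 65.3, 79.6]
orientation: [0.706, -0.706, -0.04, 0.04]
wrist_force: [-4.3, 0.6, 7.1]
gripper_width: 12.6
t 13.8 q6 -1.614 tcp [573.9  65.3  79.6] jaw yaw 96.5 F [-4.3  0.6  7.1] w 12.6
shift cm [0.14 0.16 0.13] rotvec [ 0. -0.  0.] alt yaw +-pi
```

View pics/s13c.png

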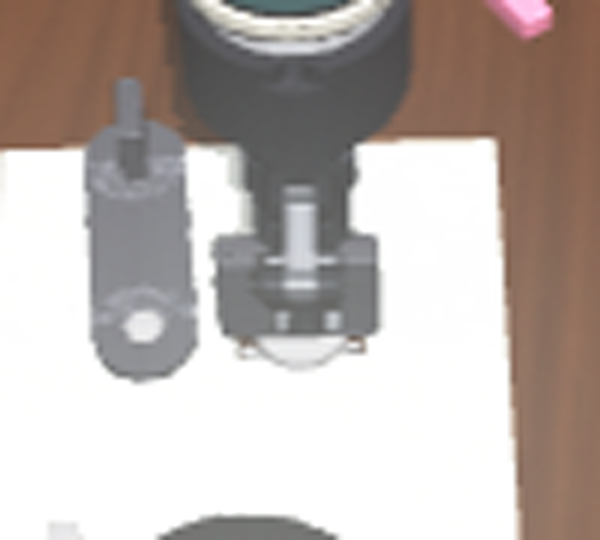

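View pics/w13.png

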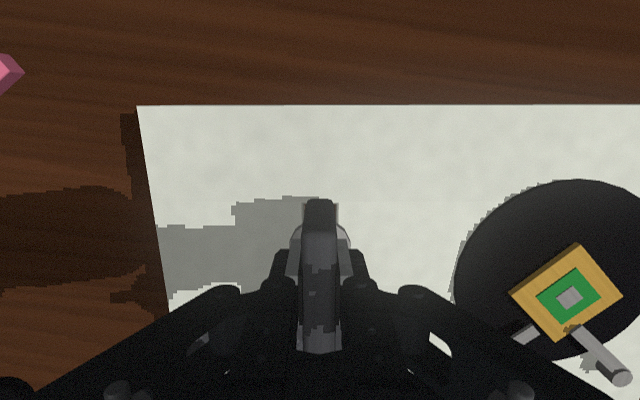

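```bash
python3 -m jog '[[[0,-0.1,0,0,0.14,0,-1],[0,-0.1,0.01,0,0.28,0,-1],[0,-0.1,0.01,0,0.42,0,-1],[0,-0.1,0.02,0,0.56,0,-1],[0,-0.1,0.03,0,0.7,0,-1],[0,-0.1,0.03,0,0.7,0,-1]]]'
python3 -c "
from h import *
plan([575.1,66.8,78],6.5); print(bot.state()['moment'])"
```

```text
clock: 14.5
tool_pos: [574.5, 65.5, 79.6]
orientation: [0.677, -0.677, 0.204, -0.205]
wrist_force: [0.7, -0.2, 1.7]
gripper_width: 13.0
t 14.5 q6 -0.913 tcp [574.5  65.5  79.6] jaw yaw 56.4 F [ 0.7 -0.2  1.7] w 13.0
shift cm [-0.02  0.16  0.14] rotvec [-0.002  0.87   0.001] alt yaw +-pi
[-0.02930375 -0.16635135 -0.02532244]
```

Forces are low, so I'll finish the turn.

```bash
python3 -m jog '[[[0,0,0,0,0.14,0,-1],[0,0,0,0,0.28,0,-1],[0,0,0,0,0.42,0,-1],[0,0,0,0,0.56,0,-1],[0,0,0,0,0.7,0,-1],[0,0,0,0,0.84,0,-1],[0,0,0,0,0.87,0,-1],[0,0,0,0,0.87,0,-1],[0,0,0,0,0.87,0,-1]]]'
python3 -c "
from h import *
plan([575.1,66.8,78],6.5); print(bot.state()['moment'])
p,d,i=snap('wrist','w14')"
```

```text
clock: 15.4
tool_pos: [574.6, 66.7, 79.7]
orientation: [0.53, -0.528, 0.469, -0.47]
wrist_force: [2.5, 5.1, -1.4]
gripper_width: 12.8
t 15.4 q6 -0.048 tcp [574.6  66.7  79.7] jaw yaw 6.8 F [ 2.5  5.1 -1.4] w 12.8
shift cm [-0.    0.17  0.05] rotvec [-0.002  0.005 -0.002] alt yaw +-pi
[ 0.98140858 -0.43359009  0.04288584]
```

View pics/w14.png

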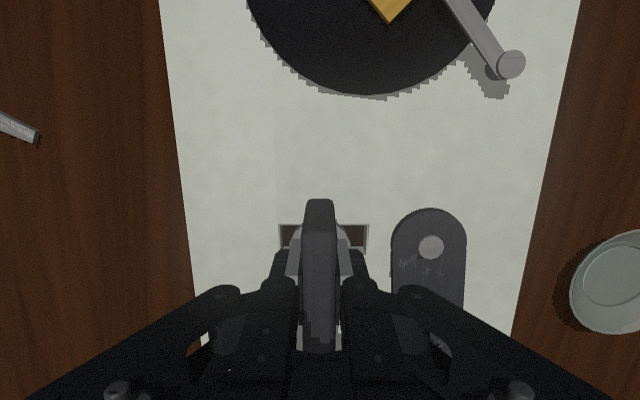

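```bash
python3 -m jog '[[[-0.08,0.05,0,0,0,0,-1],[-0.08,0.05,0,0,0,0,-1],[-0.08,0.05,0,0,0,0,-1]]]'
python3 -m jog '[[[0,0,0,0,0,0,-0.7],[0,0,0,0,0,0,-0.3],[0,0,0,0,0,0,0],[0,0,0,0,0,0,0]]]'
python3 -c "
from h import *
plan([575.1,66.8,78],6.5)
p,d,i=snap('wrist','w15')"
```

```text
clock: 15.75
tool_pos: [574.6, 66.8, 79.6]
orientation: [0.529, -0.527, 0.47, -0.471]
wrist_force: [2.4, 3.9, 2.2]
gripper_width: 12.9
clock: 16.15
tool_pos: [572.2, 65.7, 77.9]
orientation: [-0.527, 0.529, -0.471, 0.47]
wrist_force: [-0.4, 0.2, -0.5]
gripper_width: 42.6
t 16.15 q6 -0.042 tcp [572.2  65.7  77.9] jaw yaw 6.5 F [-0.4  0.2 -0.5] w 42.6
shift cm [-0.07 -0.01  0.3 ] rotvec [0.003 0.001 0.001] alt yaw +-pi
```

View pics/w15.png

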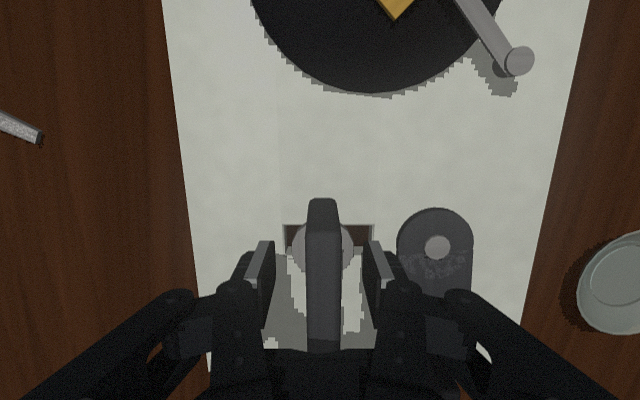

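```bash
python3 -m jog '[[[0,-2,0.1,0,0,0,0],[0,-5,0.1,0,0,0,0],[0,-9,0.1,0,0,0,0],[0,-13,0.1,0,0,0,0],[0,-13,0.1,0,0,0,0],[0,-13,0.1,0,0,0,0],[0,-13,0.1,0,0,0,0]]]'
python3 - <<'E'
from h import *
plan([575.1,66.8,78],6.5)
p,d,i=snap("wrist","w16"); P=cloud("wrist",d,i); v,u=np.mgrid[0:400,0:640]
hsv=cv2.cvtColor(p,cv2.COLOR_BGR2HSV)
m=(abs(P[...,2]-113)<7)&(np.hypot(P[...,0]-575,P[...,1]-66)<45)&(hsv[...,1]<90)
q=np.array([ray("wrist",a,b,113,i)[:2] for a,b in zip(u[m],v[m])],np.float32); print(m.sum(),np.median(P[m],0),cv2.minAreaRect(q))
print('pin',)
t=(abs(P[...,2]-94)<5)&(np.hypot(P[...,0]-640,P[...,1]+10)<45); print('tab',t.sum(), np.median(P[t],0) if t.sum() else None)
p,d,i=snap("side","s16");p,d,i=snap("top","t16")
E
```

```text
clock: 16.9
tool_pos: [573.3, 66.3, 207.2]
orientation: [-0.527, 0.528, -0.471, 0.47]
wrist_force: [-0.2, -0.6, 0.3]
gripper_width: 42.5
t 16.9 q6 -0.042 tcp [573.3  66.3 207.2] jaw yaw 6.5 F [-0.2 -0.6  0.3] w 42.5
shift cm [-0.03 12.92  0.22] rotvec [0.003 0.001 0.   ] alt yaw +-pi
1269 [572.28176192  66.87483312 113.13431912] ((572.1448974609375, 65.34257507324219), (13.301729202270508, 59.823890686035156), 6.946117401123047)
pin
tab 0 None
```

View pics/w16.png

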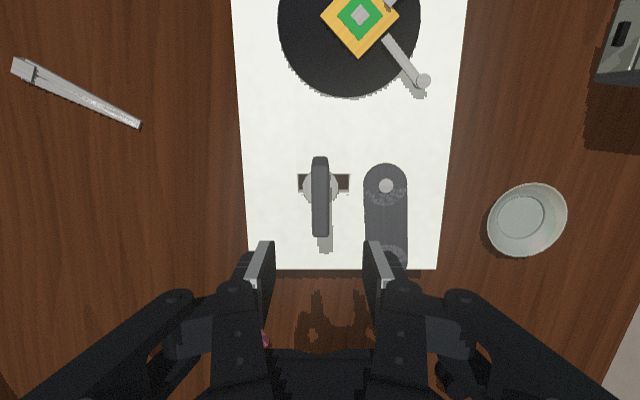

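View pics/s16.png

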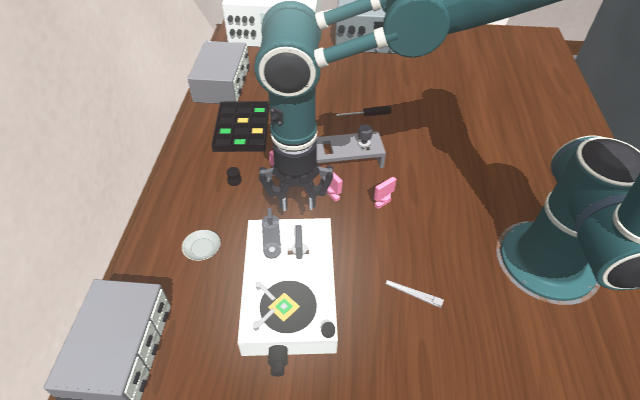

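```bash
python3 - <<'E'
from h import *
p,d,i=snap("wrist","w17"); 
cv2.imwrite("pics/w17c.png",cv2.resize(p[145:250,270:400],None,fx=6,fy=5.5,interpolation=cv2.INTER_CUBIC))
hsv=cv2.cvtColor(p,cv2.COLOR_BGR2HSV)
for r in (178,182,186): print(r,[(k,int(p[r,k].max())) for k in range(294,308)],[(k,int(p[r,k].max())) for k in range(333,354)])
np.save("w17T.npy",i['cam_to_world'])
E
```

```text
178 [(294, 234), (295, 236), (296, 240), (297, 200), (298, 131), (299, 81), (300, 79), (301, 80), (302, 81), (303, 78), (304, 79), (305, 148), (306, 170), (307, 174)] [(333, 174), (334, 177), (335, 152), (336, 85), (337, 84), (338, 78), (339, 89), (340, 85), (341, 83), (342, 82), (343, 83), (344, 85), (345, 78), (346, 78), (347, 81), (348, 95), (349, 159), (350, 195), (351, 236), (352, 236), (353, 236)]
182 [(294, 233), (295, 232), (296, 235), (297, 215), (298, 131), (299, 79), (300, 76), (301, 78), (302, 74), (303, 132), (304, 172), (305, 171), (306, 169), (307, 175)] [(333, 176), (334, 173), (335, 176), (336, 176), (337, 130), (338, 83), (339, 84), (340, 82), (341, 84), (342, 85), (343, 81), (344, 80), (345, 84), (346, 74), (347, 81), (348, 96), (349, 191), (350, 221), (351, 236), (352, 236), (353, 235)]
186 [(294, 232), (295, 231), (296, 235), (297, 226), (298, 134), (299, 85), (300, 72), (301, 79), (302, 89), (303, 173), (304, 174), (305, 174), (306, 167), (307, 171)] [(333, 170), (334, 176), (335, 168), (336, 171), (337, 173), (338, 112), (339, 82), (340, 79), (341, 82), (342, 78), (343, 81), (344, 79), (345, 82), (346, 77), (347, 76), (348, 96), (349, 194), (350, 223), (351, 235), (352, 234), (353, 232)]
```

View pics/w17c.png

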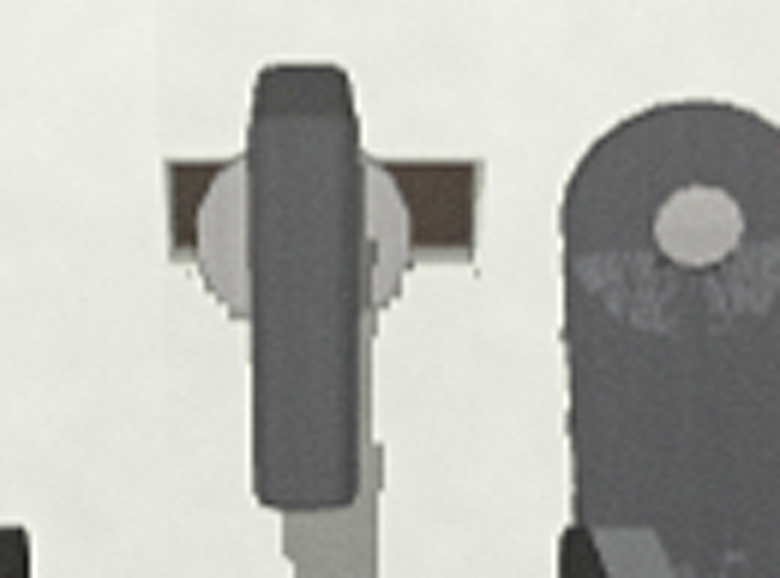

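```bash
python3 - <<'E'
from h import *
p=cv2.imread("pics/w17.png"); i={'fov_y':64.34263334440082,'cx':318.5918,'cy':196.94486,'cam_to_world':np.load("w17T.npy")}
g=p.max(2); E=[]
for r in range(177,202):
    row=g[r,295:345].astype(int)
    m=np.nonzero((row>150)&(row<190))[0]+295
    l=m[m<312]; R=m[m>328]
    if len(l) : E.append((l.min()-.5,r))
    if len(R) and r<187: E.append((R.max()+.5,r))
W=np.array([ray("wrist",a,b,66,i)[:2] for a,b in E])
A=np.c_[2*W,np.ones(len(W))]; s=np.linalg.lstsq(A,(W**2).sum(1),rcond=None)[0]
print('collar',s[:2],'r',np.sqrt(s[2]+s[:2]@s[:2]))
# fixed r=17 robust
from scipy.optimize import least_squares
o=least_squares(lambda c:np.hypot(*(W-c).T)-17,s[:2],loss='soft_l1',f_scale=.5); print('r17',o.x,np.abs(o.fun).mean())
a=[ray("wrist",u,183,60,i)[:2] for u in (297.6,350)]; print('slot ends',a,np.linalg.norm(a[1]-a[0]))
b=[ray("wrist",325,v,60,i)[:2] for v in (145+158/5.5,145+261/5.5)]; print('slot sides',b,np.linalg.norm(b[1]-b[0]))
ex=np.array([np.cos(np.radians(6.5)),np.sin(np.radians(6.5))]); ey=np.array([-ex[1],ex[0]])
c=ex*np.mean([x@ex for x in a])+ey*np.mean([x@ey for x in b]); print('slot c',c,'offset',(o.x-c)@ex,(o.x-c)@ey)
E
```

```text
collar [571.84757078  62.93597255] r 16.992251973362123
r17 [572.63632571  62.64808166] 0.8979479805581387
slot ends [array([551.26788293,  64.15515282]), array([600.16102301,  69.74976434])] 49.21218166271714
slot sides [array([575.79150107,  75.91625834]), array([577.93545116,  57.91557459])] 18.12791045156248
slot c [575.73328776  66.78714777] offset -3.545609918144825 -3.76187353855566
```

The key is seated and square, but it sits about 4 mm off the slot centre, close to the 6 mm limit. There's plenty of time, so I'll regrip it and centre it.

```bash
python3 -c "
from h import *
plan([572.4,65.5,79],6.7)"
```

```text
t 17.1 q6 -0.042 tcp [573.4  66.4 206.9] jaw yaw 6.5 F [-0.4 -0.5 -0.7] w 42.6
shift cm [ 0.08 12.79 -0.07] rotvec [ 0.003 -0.003 -0.   ] alt yaw +-pi
```

```bash
python3 -m jog '[[[0.08,4,-0.05,0,0,0,0],[0.08,8,-0.05,0,0,0,0],[0.08,11,-0.05,0,0,0,0],[0.08,12.7,-0.05,0,0,0,0],[0.08,12.7,-0.05,0,0,0,0],[0.08,12.7,-0.05,0,0,0,0],[0.08,12.7,-0.05,0,0,0,-1],[0.08,12.7,-0.05,0,0,0,-1],[0.08,12.7,-0.05,0,0,0,-1],[0.08,12.7,-0.05,0,0,0,-1],[0.08,12.7,-0.05,0,0,0,-1]]]' 40
python3 -m jog '[[[0,-0.25,0,0,0,0,-1],[0,-0.25,0,0,0,0,-1],[0,-0.25,0,0,0,0,-1],[0,-0.25,0,0,0,0,-1],[0,-0.25,0,0,0,0,-1]]]'
python3 - <<'E'
from h import *
plan([572.4,65.5,79],6.7); print(bot.state()['moment'])
p,d,i=snap("wrist","w18"); np.save("w18T.npy",i['cam_to_world'])
cv2.imwrite("pics/w18c.png",cv2.resize(p[190:340,250:400],None,fx=5,fy=4,interpolation=cv2.INTER_CUBIC))
E
```

```text
clock: 18.2
tool_pos: [575.4, 65.8, 83.5]
orientation: [0.528, -0.527, 0.47, -0.471]
wrist_force: [0.2, 0.6, 6.0]
gripper_width: 13.2
clock: 18.7
tool_pos: [573.7, 65.6, 83.8]
orientation: [-0.527, 0.528, -0.471, 0.47]
wrist_force: [0.2, -1.2, -1.9]
gripper_width: 13.0
t 18.7 q6 -0.043 tcp [573.7  65.6  83.8] jaw yaw 6.5 F [ 0.2 -1.2 -1.9] w 13.0
shift cm [-0.    0.48 -0.13] rotvec [ 0.001 -0.003 -0.   ] alt yaw +-pi
[-0.01853053  0.0261675  -0.017885  ]
```

View pics/w18c.png

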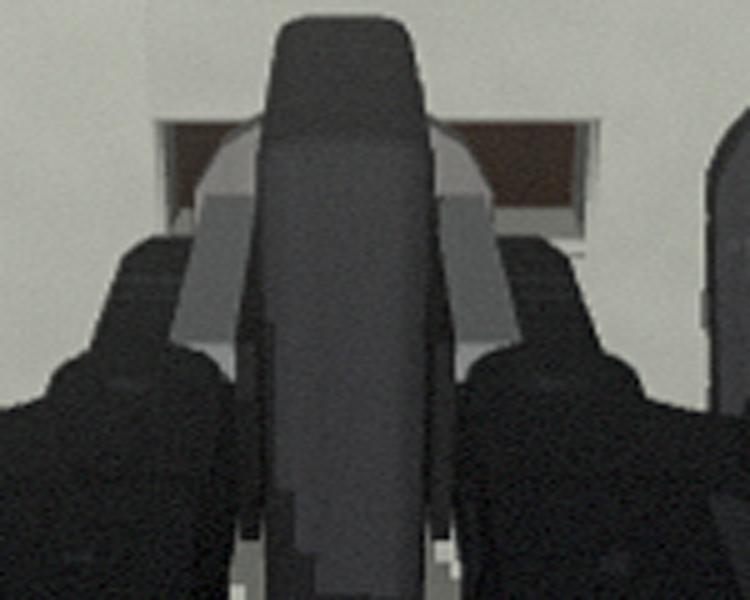

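```bash
python3 -m jog '[[[-0.2,0,0.35,0,0,0,-1],[-0.2,0,0.35,0,0,0,-1],[-0.2,0,0.35,0,0,0,-1],[-0.2,0,0.35,0,0,0,-1],[-0.2,0,0.35,0,0,0,-1]]]'
python3 - <<'E'
from h import *
plan([572.4,65.5,79],6.7); print(bot.state()['moment'])
p,d,i=snap("wrist","w19")
cv2.imwrite("pics/w19c.png",cv2.resize(p[190:340,250:400],None,fx=5,fy=4,interpolation=cv2.INTER_CUBIC))
E
```

```text
clock: 19.25
tool_pos: [577.3, 68.0, 84.3]
orientation: [-0.528, 0.528, -0.471, 0.471]
wrist_force: [-0.2, -0.4, -2.8]
gripper_width: 13.1
t 19.25 q6 -0.04 tcp [577.3  68.   84.3] jaw yaw 6.5 F [-0.2 -0.4 -2.8] w 13.1
shift cm [ 0.19  0.53 -0.52] rotvec [ 0.    -0.003  0.   ] alt yaw +-pi
[-0.015952   -0.03352247  0.03989166]
```

View pics/w19c.png

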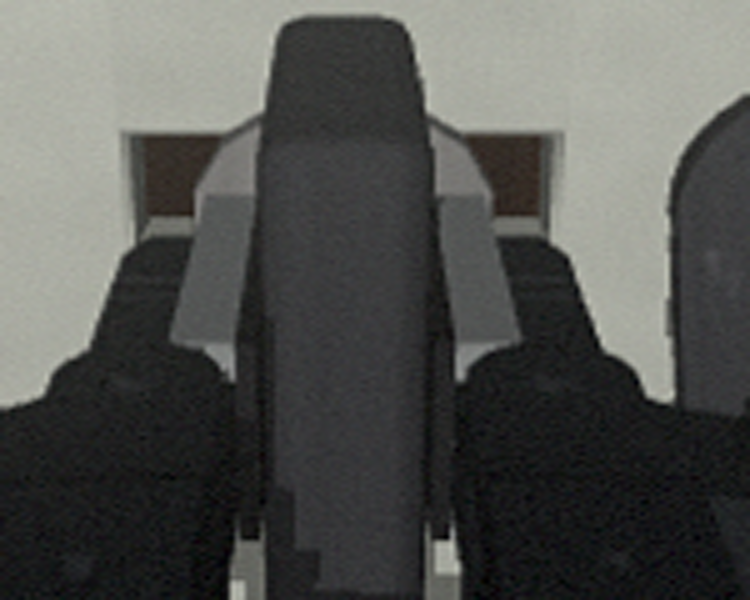

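```bash
python3 -m jog '[[[0,0.15,0,0,0,0,-1],[0,0.3,0,0,0,0,-1],[0,0.3,0,0,0,0,-1],[0,0.3,0,0,0,0,-1]]]'
python3 -m jog '[[[0,0,0,0,0,0,-0.4],[0,0,0,0,0,0,0],[0,0,0,0,0,0,0],[0,0,0,0,0,0,0],[0,-4,0,0,0,0,0],[0,-8,0,0,0,0,0],[0,-12,0,0,0,0,0],[0,-12,0,0,0,0,0],[0,-12,0,0,0,0,0]]]'
python3 - <<'E'
from h import *
plan([575.1,66.8,78],6.5)
p,d,i=snap("wrist","w20"); P=cloud("wrist",d,i); v,u=np.mgrid[0:400,0:640]
hsv=cv2.cvtColor(p,cv2.COLOR_BGR2HSV)
m=(abs(P[...,2]-113)<7)&(np.hypot(P[...,0]-575,P[...,1]-66)<45)&(hsv[...,1]<90)
q=np.array([ray("wrist",a,b,113,i)[:2] for a,b in zip(u[m],v[m])],np.float32); print(m.sum(),np.median(P[m],0),cv2.minAreaRect(q))
cv2.imwrite("pics/w20c.png",cv2.resize(p[145:250,270:400],None,fx=6,fy=5.5,interpolation=cv2.INTER_CUBIC))
E
```

```text
clock: 19.7
tool_pos: [577.6, 68.0, 83.5]
orientation: [0.528, -0.528, 0.471, -0.471]
wrist_force: [-6.0, -0.5, 10.9]
gripper_width: 13.1
clock: 20.6
tool_pos: [578.4, 68.1, 202.8]
orientation: [0.528, -0.527, 0.47, -0.471]
wrist_force: [-0.2, 0.9, -0.4]
gripper_width: 42.8
t 20.6 q6 -0.04 tcp [578.4  68.1 202.8] jaw yaw 6.5 F [-0.2  0.9 -0.4] w 42.8
shift cm [ 0.09 12.48 -0.38] rotvec [-0.003  0.001  0.   ] alt yaw +-pi
1334 [575.84538044  69.41165762 113.12444579] ((575.8560791015625, 67.97998046875), (13.630881309509277, 59.586849212646484), 6.845249652862549)
```

View pics/w20c.png

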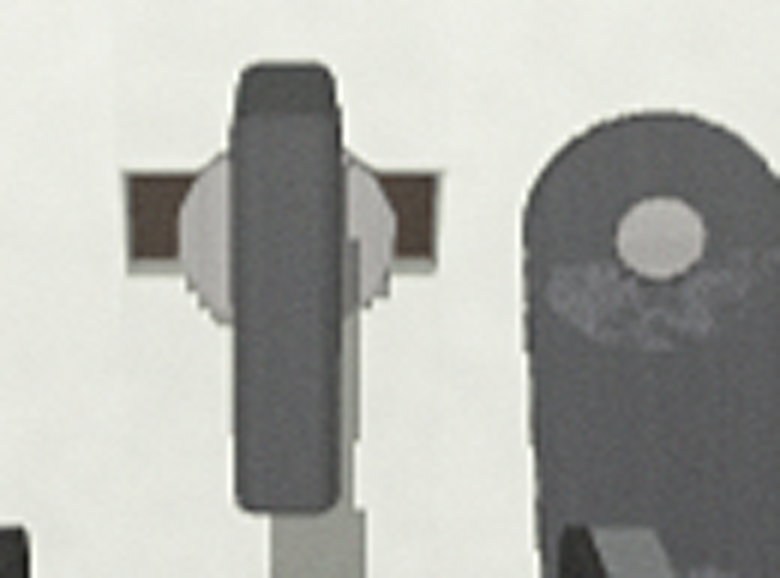

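```bash
python3 - <<'E'
from h import *
p0=np.load("side1.npz")
p,d,i=snap("side","s20"); P=cloud("side",d,i); P0=p0['P']
m=lambda P,x,y,r,a,b: np.median(P[(np.hypot(P[...,0]-x,P[...,1]-y)<r)&(P[...,2]>a)&(P[...,2]<b)],0).round(1)
print('knob',m(P0,438,-302,30,85,120),m(P,438,-302,30,85,120))
t=(np.hypot(P[...,0]-645,P[...,1]+10)<35)&(P[...,2]>80)&(P[...,2]<100); print('tab',t.sum(),np.median(P[t],0))
f=lambda p:(cv2.inRange(cv2.cvtColor(p,cv2.COLOR_BGR2HSV)[270:340,250:330],(45,90,60),(80,255,255))).nonzero()
for q in (p0['p'],p): a=f(q); print('chip green px',a[1].mean()+250,a[0].mean()+270)
E
```

```text
knob [ 438.6 -292.9  106. ] [ 438.8 -294.   105.3]
tab 59 [648.26543985  -1.40737984  93.31850733]
chip green px 283.3207547169811 306.3018867924528
chip green px 283.4166666666667 306.375
```

View pics/s20.png

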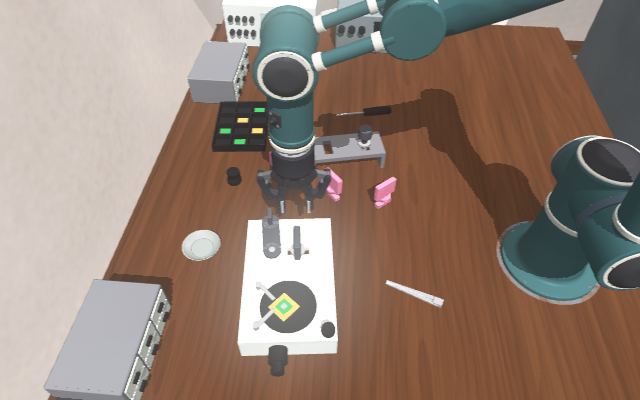

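```bash
python3 -c "
from bench import bot
print(bot.job_done())"
```

```text
the job is handed in; nothing more can be done
None
```

The stage unit is locked and the job is handed in at about 20.7 s on the clock, against the 58 s limit. No verdict came back.

I swung the dust cover aside, took the T-head key from the rack, and put its head lengthwise through the slot until the collar sat on the unit. I then gave it a quarter turn and let go.

After the first release the key sat about 4 to 5 mm off the slot centre, close to the 6 mm limit. I gripped it again, raised it about 2.5 mm, centred it, lowered it and released it.

My last checks before handing in:
- **Key:** about 1.5 mm from the slot centre. Its top is at 113 mm, which is where it should be with the collar seated. The grip is about 0.4° off square across the slot.
- **Cover:** open to about 1.67 rad, past the 1.2 rad needed.
- **Knob pin and chip:** unmoved within measuring noise, about 1 mm for the pin and 0.1 pixel for the chip.
- **Gripper:** well above everything and touching nothing.

**Disagreements:**
- Camera and arm positions differed by 1 to 2 mm, so I used the wrist camera for the final alignment.
- Before I re-centred the key, the fit to its collar gave a sideways offset of about 3.8 mm, more than the 2.5 mm the slot allows, while the grip gave about 1 mm. I did not repeat that fit afterwards.

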